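# Pack away the dice game: dice, trays, nested tumblers

## Robot

A 6-joint arm with a two-finger parallel gripper is mounted at the origin on the work surface. World frame = base frame: x ahead of the robot, y to its left, z up, the work surface at z = 0. Lengths are in mm, angles in degrees, forces in N, time in s.
With the tool pointing down it reaches from about 250 to 800 mm from the base axis. Payload 3.9 kg.
Tool frame: the origin (TCP) lies at the very end of the fingers, on their centre line; the grasp point (between the pads) lies 19 mm behind it (env.grip_point_offset is the distance from the TCP to the grasp point, in mm); z points along the fingers, y is the line along which they close (so a half turn about z gives the same grasp; the last joint's range is limited). The gripper opens to 85 mm and grips with 20 to 120 N. Pads are 22 mm wide; open, the fingers measure 114 mm over their backs; the gripper's body (76 mm by 85 mm) begins 54 mm behind the grasp point. The pads swing forward as they close: fully open they stand 13 mm farther back than shut.
Start: joints at [-72.078, 14.897, -7.913, 67.191, 0, 90], TCP at [161.55, -499.516, 231.304] pointing down, gripper open.
Joint ranges: [-159.42, 159.42], [-47.68, 98.78], [-73.54, 78.23], [-108.79, 121.32], [-90, 84.71], [-180, 180]. Speed limits (degrees/s): [147.25, 147.25, 180, 180, 180, 180].

## Interface

Orientations are given as [roll, pitch, yaw] about the fixed x, y, z axes, in that order (R = Rz(yaw) Ry(pitch) Rx(roll)).
In Python, from bench import env gives the robot as it stands.
- The arm moves only by the tool jog_arm, never from a script. Its arguments are lists of equal length, an entry for each row: "delta_pos": the shift along the tool's x, y, z normalised to -1 to 1, where 1 is 0.05 m, a list of three; "twist": the turn, a rotation vector about the tool's x, y, z normalised to -1 to 1, where 1 is 0.15 rad, a list of three; "grip": the closure, from -1 (fully open) to 1 (shut). A call has exactly 8 rows; each row shifts and turns the commanded pose from where the row before left it, along the tool's axes as they then stand; what a row does not reach is not made up. A row lasts 1/10 s, in which the tool goes at most 50 mm and 8.59 degrees, less where a joint would pass 70% of its speed; a pose out of reach is approached as far as the arm can. A call with a number of a shift or a turn outside -1 to 1 is refused whole. A call with a gripper value outside its range is refused whole. The fingers move at their own pace and stop on an object; the grip force is fixed at half the most. Time passes only in rows, so rows that do not move let the fingers close, or fill a call up. It gives the time, the measured TCP pose, the force and the opening at its end, in the units of the state.
- env.sense(): the state, without advancing time (a new reading comes with each control period).
- env.get_image(name): name is "side" or "top" or "wrist"; returns (picture, depth): 420x560x3 uint8, blue, green, red; 420x560 float32, mm along the optical axis (not along the pixel's ray), 0 where there is no reading.
- env.camera_params(name): a dict with "mtx" (3x3 intrinsics, pixels), "k1" (the pictures are not rectified: a ray, as slopes to the right and down, at radius r is drawn at 1 + k1 r^2 times it, then the intrinsics apply), "R" (3x3) and "t" (3): a world point X has camera coordinates R X + t; the wrist camera has in their place "mount" (4x4, takes a point from camera to tool coordinates, whose origin is the TCP and whose axes are the flange's). Camera axes: x right, y down, z forward; pixel columns grow to the right and rows downward; lengths in mm; the calibration is good to about 2 mm. A picture is of the moment at which its call begins: read the wrist's pose just before it. camera_params takes no time and is no camera call.
- env.hand_in(): hands the job in, once; it reports no verdict.
The state is a dict: "time_s": time; "joint_pos": joint angles; "qvel": joint speeds; "tau": joint torques, N m; "eef_pos": TCP position; "tcp_rot": TCP orientation; "force": force on the tool from outside, world axes, zero at the start; "moment": the same for the moment, N m; "width": finger opening in mm.
Only numpy, scipy, OpenCV 4.12 (cv2) and the standard library are available. Lean on these libraries where they do the work, as an engineer would, in place of code of your own. Each camera call takes 0.05 s, during which the arm holds its last target. There are 200 camera calls.

## Task

Pack the dice game away: first put all three wooden dice inside the open bottom tray, then set the top tray (the one with a tumbler fixed in its middle) squarely on it so that its four corner lugs drop fully home in the corner sockets. Only then nest every loose tumbler upright in the top tray's tumbler, all in one stack, easing each down gently until its walls just touch and letting go before it is jammed tight. Leave the timer and the coaster where they are.

Things in the scene. Friction and masses are not known exactly. Their poses are not given: they have to be found in the camera images.
- bottom_tray: open plywood tray fixed to the shelf: 180 x 140 mm outside (long side along x), 42 mm tall, walls and floor 6 mm; origin at the centre of its underside, z up. In each inside corner a 20 x 20 mm socket, open upward, centred 74 mm along x and 54 mm along y from the middle, behind 4 mm partitions; between the sockets the dice have at least 120 x 80 mm of floor
- top_tray: loose plywood tray, about 0.35 kg, 180 x 140 mm (long side along x), floor 6 mm thick with a low rim, on four corner lugs pointing down, 14 mm square, 12 mm long, tips narrower, centred at 74 mm in x, 54 mm in y. Origin at the centre, level with the lug tips, z up. Lugs home (3 mm play a side, either way round), its origin is 30 mm above the bottom tray's origin
- holder (a point): centre of the underside of the tumbler fixed upright in the middle of the top tray, on the tray's floor 18 mm above the tray's origin, z up; same shape and size as the loose tumblers, so its rim is 72 mm above this point. The tray can be lifted by this rim, and the loose tumblers nest in it
- die1: chunky wooden die, a 28 mm cube with slightly rounded edges, about 16 g; origin at its centre (14 mm above the shelf when lying on it), axes along its edges; loose
- die2: chunky wooden die, a 28 mm cube with slightly rounded edges, about 16 g; origin at its centre (14 mm above the shelf when lying on it), axes along its edges; loose
- die3: chunky wooden die, a 28 mm cube with slightly rounded edges, about 16 g; origin at its centre (14 mm above the shelf when lying on it), axes along its edges; loose
- tumbler1: loose white plastic tumbler, round, tapered, open at the top, one of up to four alike (may be absent), about 60 g: 72 mm tall, outside diameter 42 mm at the foot growing evenly to 62 mm at the rim, wall 4 mm, floor 5 mm; origin at the centre of its underside, z up through the mouth. Nested, the walls touch when its underside is about 28 mm above that of the tumbler below (26 to 28 at rest); pushed harder it creeps deeper and jams
- tumbler2: loose white plastic tumbler, round, tapered, open at the top, one of up to four alike (may be absent), about 60 g: 72 mm tall, outside diameter 42 mm at the foot growing evenly to 62 mm at the rim, wall 4 mm, floor 5 mm; origin at the centre of its underside, z up through the mouth. Nested, the walls touch when its underside is about 28 mm above that of the tumbler below (26 to 28 at rest); pushed harder it creeps deeper and jams
- tumbler3: loose white plastic tumbler, round, tapered, open at the top, one of up to four alike (may be absent), about 60 g: 72 mm tall, outside diameter 42 mm at the foot growing evenly to 62 mm at the rim, wall 4 mm, floor 5 mm; origin at the centre of its underside, z up through the mouth. Nested, the walls touch when its underside is about 28 mm above that of the tumbler below (26 to 28 at rest); pushed harder it creeps deeper and jams
- tumbler4: loose white plastic tumbler, round, tapered, open at the top, one of up to four alike (may be absent), about 60 g: 72 mm tall, outside diameter 42 mm at the foot growing evenly to 62 mm at the rim, wall 4 mm, floor 5 mm; origin at the centre of its underside, z up through the mouth. Nested, the walls touch when its underside is about 28 mm above that of the tumbler below (26 to 28 at rest); pushed harder it creeps deeper and jams
- timer: bystander: yellow plastic press-button timer, 75 x 85 x 40 mm, loose; origin at the centre of its underside
- coaster: bystander: slate coaster, 100 x 100 x 7 mm, loose; origin at the centre of its underside
- pencil_tin: bystander: shut aluminium pencil tin, 72 x 192 x 31 mm, fixed; origin at the centre of its underside
- silicone_mat: bystander: silicone mat folded to a 130 mm square 16 mm thick, fixed; origin at the centre of its underside
Not all that is in view belongs to the job. Leave any orange look-alike of the bottom_tray alone.

How it is judged (in metres and radians):
On the way, in this order (a step that is already met when the one before it is completed fails the run):
1. all dice lie on the floor of the bottom tray (x of die1 in the frame of bottom_tray between -0.084 and 0.084 m and y of die1 in the frame of bottom_tray between -0.064 and 0.064 m and z of each of die1, die2, die3 in the frame of bottom_tray below 0.032 m and linear speed of each of die1, die2, die3 below 0.05 m/s and x of die2 in the frame of bottom_tray between -0.084 and 0.084 m and y of die2 in the frame of bottom_tray between -0.064 and 0.064 m and x of die3 in the frame of bottom_tray between -0.084 and 0.084 m and y of die3 in the frame of bottom_tray between -0.064 and 0.064 m), for 0.2 s.
2. the top tray is seated on the bottom tray with its lugs in the sockets (horizontal distance between top_tray and bottom_tray below 0.006 m and angle between the x axis of top_tray and the x axis of bottom_tray, either way round below 0.08 rad and z of top_tray in the frame of bottom_tray below 0.033 m and angle between top_tray's own z axis and vertical below 0.05 rad and linear speed of top_tray below 0.03 m/s), for 0.2 s.
3. all the loose tumblers are nested in one stack in the top tray's tumbler (horizontal distance between each of tumbler1, tumbler2, tumbler3, tumbler4 and top_tray below 0.01 m and angle between each of tumbler1, tumbler2, tumbler3, tumbler4's own z axis and vertical below 0.12 rad and z of tumbler1 in the frame of top_tray between 0.04 and 0.145 m and linear speed of each of tumbler1, tumbler2, tumbler3, tumbler4 below 0.03 m/s and (z of tumbler1 in the frame of tumbler2 above 0.022 m or z of tumbler1 in the frame of tumbler2 below -0.022 m) and (z of tumbler1 in the frame of tumbler3 above 0.022 m or z of tumbler1 in the frame of tumbler3 below -0.022 m) and (z of tumbler1 in the frame of tumbler4 above 0.022 m or z of tumbler1 in the frame of tumbler4 below -0.022 m) and z of tumbler2 in the frame of top_tray between 0.04 and 0.145 m and (z of tumbler2 in the frame of tumbler3 above 0.022 m or z of tumbler2 in the frame of tumbler3 below -0.022 m) and (z of tumbler2 in the frame of tumbler4 above 0.022 m or z of tumbler2 in the frame of tumbler4 below -0.022 m) and z of tumbler3 in the frame of top_tray between 0.04 and 0.145 m and (z of tumbler3 in the frame of tumbler4 above 0.022 m or z of tumbler3 in the frame of tumbler4 below -0.022 m) and z of tumbler4 in the frame of top_tray between 0.04 and 0.145 m), for 0.2 s.
At the end, for the whole second after the job is handed in: Dice on the bottom tray's floor; top tray seated (within 6 mm, 0.08 rad, at most 3 mm proud, level to 0.05 rad); every loose tumbler in one stack in its tumbler (within 10 mm of the axis, tilt under 0.12 rad, none less than 22 mm above the one below); all at rest (all of step 1 and all of step 2 and all of step 3); the robot touches nothing.
It fails at once if a tumbler is forced: over 50 N between it and another tumbler or the top tray (contact force between tumbler1 and tumbler2 above 50 N or contact force between any of tumbler1, tumbler2 and tumbler3 above 50 N or contact force between any of tumbler1, tumbler2, tumbler3 and tumbler4 above 50 N or contact force between any of tumbler1, tumbler2, tumbler3, tumbler4 and top_tray above 50 N).
It fails at once if the timer or the coaster is pushed more than 3 cm (distance of any of timer, coaster from where it was at the start of the episode above 0.03 m).
Of tumbler1, tumbler2, tumbler3, tumbler4 only 2 to 4 are there at a start; the rules pass over those that are not, and their reading is None.
At some moment in a run one of die1, die2, die3, top_tray, tumbler1, tumbler2, tumbler3, tumbler4 may be knocked a few centimetres aside while the robot is not near it.
It also fails if it takes over 208 s, if anything falls off the work surface, if the arm or the gripper's body presses on something with over 40 N, if the wrist force passes 120 N, or if a joint passes its speed limit or range.

## Working session

There is one attempt and no reset: what is moved stays moved. The work goes in short steps, Python scripts to look and compute and a tool call to move; the robot and the scene stay as the last step left them, time stands still between calls to the robot, and variables do not carry over. Pictures are saved under pics/ and viewed, on a budget of 14 in all, crops included, one or two more only if the job needs it, and the job is handed in when it is done.

Besides the shell and the picture viewer there is one more tool, called after "Call:" by a JSON object that holds its "api" and its "payload", one argument or row to a line. jog_arm: Moves the arm, as the interface text tells. Scaled input: -1 to 1 covers 0.05 m each way for a shift and 0.15 rad each way for a turn. Its arguments: {"type":"object","properties":{"delta_pos":{"type":"array"},"twist":{"type":"array"},"grip":{"type":"array"}},"required":["delta_pos","twist","grip"]}

```bash
ls; mkdir -p pics; python3 - <<'E'
from bench import env
import cv2,numpy as np
print(env.sense())
for n in("top","side"):
    im,d=env.get_image(n); cv2.imwrite(f"pics/{n}0.png",im); np.savez(f"{n}0.npz",im=im,d=d)
    p=env.camera_params(n); print(n,p, (d>0).mean(), d[d>0].min() if (d>0).any() else 0, d.max())
print(env.camera_params("wrist"))
E
```

```text
pics
{'time_s': 0.0, 'joint_pos': array([-7.20793145e+01,  1.49358634e+01, -7.98616823e+00,  6.71928440e+01,
       -3.14456298e-03,  9.00022029e+01]), 'qvel': array([-0.05785091, -0.04619084,  0.04204447, -0.01504878, -0.12498945,
        0.02145672]), 'tau': array([ 8.34276252e-04, -4.05678391e+01,  2.53921491e+01,  1.88050373e-02,
       -1.79116455e-06,  2.67208890e-06]), 'eef_pos': array([ 161.30895167, -498.8634874 ,  230.46104883]), 'tcp_rot': array([-1.79885124e+02,  3.14897334e-03,  1.79184889e+01]), 'force': array([ 0.58783536, -0.40960793,  0.90837163]), 'moment': array([ 0.03646902, -0.01040287,  0.02692739]), 'width': 85.77312347999373}
top {'mtx': array([[416.33669312,   0.        , 282.63944766],
       [  0.        , 416.33669312, 199.09526272],
       [  0.        ,   0.        ,   1.        ]]), 'k1': -0.022153851944887525, 'R': array([[ 0.05230707, -0.99861317,  0.00597477],
       [-0.97583249, -0.05238313, -0.21214843],
       [ 0.21216719,  0.00526649, -0.97721919]]), 't': array([-146.2440759 ,  520.52169339, 1179.1065253 ])} 0.9960331632653061 406.0144 2327.698
[... 286 characters left out ...]
8144712 ],
       [ 0.53349381, -0.6159364 , -0.57966086]]), 't': array([ 330.49656181,  287.86003527, 1026.5765211 ])} 0.9959268707482993 703.57135 3952.725
{'mtx': array([[371.65717604,   0.        , 277.14263593],
       [  0.        , 371.65717604, 208.80879442],
       [  0.        ,   0.        ,   1.        ]]), 'k1': 0.0035353519721660516, 'mount': array([[-2.12378627e-04, -9.62310218e-01, -2.71954041e-01,
         6.96527272e+01],
       [ 9.99999968e-01, -1.66316676e-04, -1.92423629e-04,
         6.95255785e-01],
       [ 1.39940732e-04, -2.71954073e-01,  9.62310222e-01,
        -1.43790191e+02],
       [ 0.00000000e+00,  0.00000000e+00,  0.00000000e+00,
         1.00000000e+00]])}
```

View pics/top0.png

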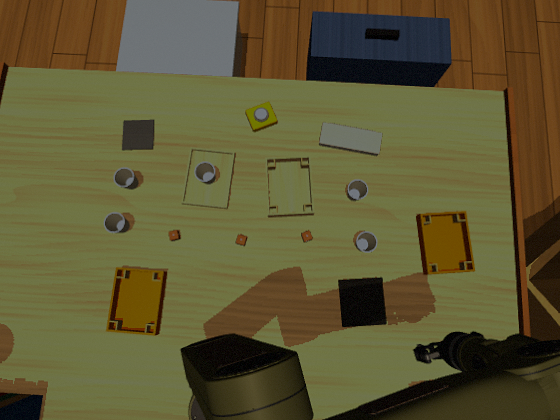

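View pics/side0.png

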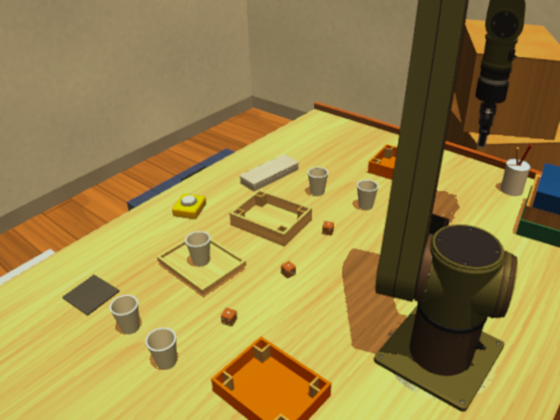

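The top view shows the bottom tray at (290,187), the top tray with its tumbler at (209,178), and the dice at (174,235), (241,240) and (307,237). The loose tumblers are at (125,177), (115,223), (357,190) and (367,241). The side view agrees, so all four tumblers are present.

```bash
cat > h.py <<'E'
import numpy as np, cv2
from scipy.spatial.transform import Rotation as Ro
from bench import env
def cam(n):
    p=env.camera_params(n)
    if n=="wrist":
        s=env.sense(); T=np.eye(4); T[:3,:3]=Ro.from_euler("xyz",s["tcp_rot"],degrees=True).as_matrix(); T[:3,3]=s["eef_pos"]
        M=T@p["mount"]; p["R"]=M[:3,:3].T; p["t"]=-M[:3,:3].T@M[:3,3]
    return p
def slopes(p,uv):
    uv=np.asarray(uv,float).reshape(-1,2)
    d=(uv-p["mtx"][:2,2])/[p["mtx"][0,0],p["mtx"][1,1]]; s=d.copy()
    for _ in range(8): s=d/(1+p["k1"]*(s**2).sum(1,keepdims=True))
    return np.c_[s,np.ones(len(s))]
def onplane(p,uv,z):
    D=slopes(p,uv)@p["R"]; C=-p["R"].T@p["t"]
    return C+D*((z-C[2])/D[:,2])[:,None]
def cloud(p,d):
    v,u=np.mgrid[:d.shape[0],:d.shape[1]]
    X=slopes(p,np.c_[u.ravel(),v.ravel()])*d.reshape(-1,1)
    X=(X-p["t"])@p["R"]; X[d.ravel()<=0]=np.nan
    return X.reshape(*d.shape,3)
def shot(n,save=None):
    p=cam(n); im,d=env.get_image(n)
    if save: cv2.imwrite(f"pics/{save}.png",im)
    return p,im,d,cloud(p,d)
def project(p,X):
    c=np.atleast_2d(X)@p["R"].T+p["t"]; s=c[:,:2]/c[:,2:]; s=s*(1+p["k1"]*(s**2).sum(1,keepdims=True))
    return s*[p["mtx"][0,0],p["mtx"][1,1]]+p["mtx"][:2,2]
def circ(P):  # algebraic circle fit
    A=np.c_[2*P[:,:2],np.ones(len(P))]; s=np.linalg.lstsq(A,(P[:,:2]**2).sum(1),rcond=None)[0]
    return s[:2],np.sqrt(s[2]+s[:2]@s[:2])
def dice(p,im):
    hsv=cv2.cvtColor(im,cv2.COLOR_BGR2HSV); X=[]
    m=cv2.inRange(hsv,(0,130,60),(16,255,255))
    n,l,st,c=cv2.connectedComponentsWithStats(m)
    return m,[(st[i,4],c[i]) for i in range(1,n) if 25<st[i,4]]
E
python3 - <<'E'
from h import *
for n in("top","side"):
    f=np.load(n+"0.npz"); im,d=f["im"],f["d"]; p=cam(n); W=cloud(p,d)
    Z=W[...,2]; R=(W[...,0]>200)&(W[...,0]<760)&(abs(W[...,1])<520)
    print(n,"table z",np.nanmedian(Z[R]),np.nanstd(Z[R&(abs(Z)<8)]))
    m=(R&(Z>5)&(Z<150)).astype(np.uint8)
    k,l,st,c=cv2.connectedComponentsWithStats(m)
    for i in range(1,k):
        if st[i,4]<30: continue
        P=W[l==i]; hi=P[:,2]>np.percentile(P[:,2],97)-6
        Q=P[hi]
        r=cv2.minAreaRect(Q[:,:2].astype(np.float32))
        print(st[i,4],"px",c[i].round(),"hsv",cv2.cvtColor(im,cv2.COLOR_BGR2HSV)[l==i].mean(0).round(),"z97 %.0f"%np.percentile(P[:,2],97),"top rect",np.round(r[0]),np.round(r[1]),round(r[2],1),"circ",[np.round(x,1) for x in circ(Q)], len(Q))
E
```

```text
top table z 0.19541742873788132 2.848968740847638
504 px [138. 137.] hsv [19. 52. 52.] z97 11 top rect [720. 355.] [ 89. 101.] 4.8 circ [array([717.5, 356.5]), np.float64(37.7)] 450
1139 px [352. 142.] hsv [ 38.  37. 108.] z97 35 top rect [ 728. -321.] [198.  65.] 89.6 circ [array([ 733.7, -323.2]), np.float64(57.0)] 732
2659 px [208. 178.] hsv [ 34.  97. 107.] z97 86 top rect [591. 116.] [59. 59.] 7.1 circ [array([590.1, 114.9]), np.float64(28.4)] 119
1842 px [289. 186.] hsv [ 30. 114. 103.] z97 44 top rect [ 576. -135.] [181. 140.] 5.9 circ [array([ 575.8, -134.6]), np.float64(87.9)] 443
392 px [125. 178.] hsv [37. 68. 72.] z97 73 top rect [566. 356.] [60. 60.] 9.3 circ [array([565.5, 356.1]), np.float64(28.7)] 98
313 px [357. 190.] hsv [44. 62. 81.] z97 74 top rect [ 565. -338.] [59. 57.] 2.3 circ [array([ 565.4, -337.2]), np.float64(28.5)] 83
373 px [116. 223.] hsv [40. 67. 72.] z97 73 top rect [430. 366.] [53. 59.] 3.6 circ [array([430.1, 365.7]), np.float64(27.8)] 95
108 px [173. 235.] hsv [ 15. 187.  97.] z97 31 top rect [407. 203.] [28. 27.] 16.2 circ [array([405.9, 203.2]), 
[... 1951 characters left out ...]
  5. ]), np.float64(11.5)] 94
825 px [ 91. 295.] hsv [21. 85. 93.] z97 10 top rect [718. 360.] [ 91. 102.] 5.0 circ [array([717.2, 361.9]), np.float64(38.5)] 825
878 px [126. 313.] hsv [ 23.  93. 141.] z97 73 top rect [565. 360.] [60. 60.] 19.1 circ [array([564.7, 360.4]), np.float64(28.5)] 187
211 px [229. 316.] hsv [ 15. 189. 146.] z97 30 top rect [405. 207.] [28. 28.] 16.8 circ [array([405.4, 207.2]), np.float64(11.3)] 120
997 px [162. 347.] hsv [ 23.  92. 145.] z97 73 top rect [430. 370.] [61. 62.] 77.2 circ [array([428.3, 371. ]), np.float64(28.4)] 214
3215 px [253. 375.] hsv [ 15. 246. 172.] z97 43 top rect [251. 291.] [143. 104.] 89.0 circ [array([240.3, 292. ]), np.float64(69.9)] 729
```

Call:
{"api": "jog_arm", "payload": {
  "delta_pos": [
    [0,0,0],
    [0,0,0],
    [0,0,0],
    [0.587,-0.682,0],
    [0.587,-0.682,0],
    [0.587,-0.682,0],
    [0.587,-0.682,0],
    [0.587,-0.682,0]
  ],
  "twist": [
    [0,0,0.694],
    [0,0,0.694],
    [0,0,0.694],
    [0,0,0],
    [0,0,0],
    [0,0,0],
    [0,0,0],
    [0,0,0]
  ],
  "grip": [-1,-1,-1,-1,-1,-1,-1,-1]
}}

```text
time_s: 0.9
eef_pos: [308.8, -327.3, 231.0]
tcp_rot: [-180.0, 0.0, -0.0]
force: [0.0, -0.7, -0.2]
width: 85.5
```

Call:
{"api": "jog_arm", "payload": {
  "delta_pos": [
    [0.587,-0.682,0],
    [0.587,-0.682,0],
    [0.587,-0.682,0],
    [0.587,-0.682,0],
    [0,0,0.8],
    [0,0,0],
    [0,0,0],
    [0,0,0]
  ],
  "twist": [
    [0,0,0],
    [0,0,0],
    [0,0,0],
    [0,0,0],
    [0,0,0],
    [0,0,0],
    [0,0,0],
    [0,0,0]
  ],
  "grip": [-1,-1,-1,-1,-1,-1,-1,-1]
}}

```text
time_s: 1.7
eef_pos: [425.8, -193.4, 192.5]
tcp_rot: [180.0, -0.1, -0.1]
force: [0.1, -0.9, -0.1]
width: 85.4
```

```bash
cat >> h.py <<'E'
def togo(target,yaw=None):
    """units to go in tool axes to reach world target (mm), turn in units"""
    s=env.sense(); R=Ro.from_euler("xyz",s["tcp_rot"],degrees=True).as_matrix()
    d=R.T@(np.asarray(target)-s["eef_pos"])/50
    cur=s["tcp_rot"][2]; a=None if yaw is None else np.round(-np.radians((yaw-cur+90)%180-90)/0.15,3)
    print("t %.1f"%s["time_s"],"at",s["eef_pos"].round(1),s["tcp_rot"].round(1),"F",s["force"].round(1),"w %.1f"%s["width"],"| go",d.round(3),"turn",a)
def blobs(W,im,lo=5,hi=150,roi=(200,770,-520,520),minpx=30,band=5):
    Z=W[...,2]; m=((W[...,0]>roi[0])&(W[...,0]<roi[1])&(W[...,1]>roi[2])&(W[...,1]<roi[3])&(Z>lo)&(Z<hi)).astype(np.uint8)
    k,l,st,c=cv2.connectedComponentsWithStats(m); out=[]
    hsv=cv2.cvtColor(im,cv2.COLOR_BGR2HSV)
    for i in range(1,k):
        if st[i,4]<minpx: continue
        P=W[l==i]; z=np.percentile(P[:,2],95); Q=P[P[:,2]>z-band]
        r=cv2.minAreaRect(Q[:,:2].astype(np.float32)); a=r[2]
        c0,rad=circ(Q)
        out.append(dict(px=c[i].round(),n=st[i,4],z=z,rect=np.round(r[0],1),size=np.round(r[1],1),ang=round((a+45)%90-45,1),circ=c0.round(1),rad=round(rad,1),h=hsv[l==i].mean(0).round()))
    return out
def show(B):
    for b in B: print(*[f"{k}={v}" if not isinstance(v,float) else f"{k}={v:.1f}" for k,v in b.items()])
E
python3 - <<'E'
from h import *
p,im,d,W=shot("wrist","w1"); show(blobs(W,im,minpx=150))
togo([425,-192,190],0)
E
```

```text
px=[200.  56.] n=21803 z=43.6 rect=[ 531.4 -138.9] size=[ 85.7 140.9] ang=5.9 circ=[ 545.  -137.7] rad=67.8 h=[ 26. 123. 147.]
px=[482.  17.] n=3860 z=73.6 rect=[ 548.3 -336.8] size=[59.4 22.2] ang=-0.1 circ=[ 566.8 -335.8] rad=27.9 h=[40. 62. 92.]
px=[278. 185.] n=1179 z=30.0 rect=[ 428.1 -194.7] size=[28.2 28.1] ang=23.5 circ=[ 428.4 -194.8] rad=11.2 h=[ 13. 198.  92.]
px=[497. 212.] n=6805 z=73.4 rect=[ 413.9 -364.5] size=[61.5 61.1] ang=-12.0 circ=[ 414.4 -363.7] rad=28.4 h=[35. 64. 92.]
px=[ 58. 208.] n=1564 z=30.0 rect=[406.6   0.7] size=[28.5 28.2] ang=-12.7 circ=[4.07e+02 1.00e-01] rad=11.3 h=[ 15. 192. 113.]
px=[489. 311.] n=1989 z=17.4 rect=[ 291.5 -393.9] size=[51.2 62.3] ang=3.0 circ=[ 294.8 -398.4] rad=20.7 h=[23. 72. 27.]
px=[389. 349.] n=1322 z=17.5 rect=[ 257.8 -311.9] size=[96.1 25.3] ang=6.3 circ=[ 257.5 -290.5] rad=28.2 h=[24. 67. 24.]
t 1.8 at [ 426.1 -193.7  192.8] [ 1.799e+02 -1.000e-01 -1.000e-01] F [-0.2  0.1 -0.8] w 85.3 | go [-0.023 -0.033  0.055] turn -0.008
```

View pics/w1.png

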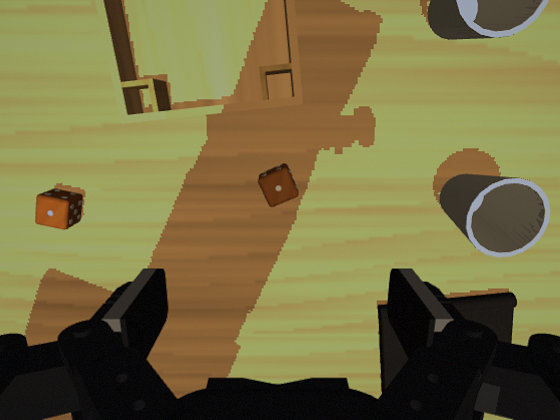

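Call:
{"api": "jog_arm", "payload": {
  "delta_pos": [
    [0.02,0.02,0.2],
    [0,0,0.2],
    [0,0,0.2],
    [0,0,0.7],
    [0,0,0.7],
    [0,0,0.7],
    [0,0,0.7],
    [0,0,0.35]
  ],
  "twist": [
    [0,0,-0.91],
    [0,0,-0.91],
    [0,0,-0.91],
    [0,0,0],
    [0,0,0],
    [0,0,0],
    [0,0,0],
    [0,0,0]
  ],
  "grip": [-1,-1,-1,-1,-1,-1,-1,-1]
}}

```text
time_s: 2.55
eef_pos: [425.9, -194.2, 2.6]
tcp_rot: [-180.0, 0.0, 23.4]
force: [-0.6, 1.2, 0.7]
width: 85.8
```

Call:
{"api": "jog_arm", "payload": {
  "delta_pos": [
    [0,0,0],
    [0,0,0],
    [0,0,0],
    [0,0,0],
    [0,0,0],
    [0,0,0],
    [0,0,0],
    [0,0,0]
  ],
  "twist": [
    [0,0,0],
    [0,0,0],
    [0,0,0],
    [0,0,0],
    [0,0,0],
    [0,0,0],
    [0,0,0],
    [0,0,0]
  ],
  "grip": [1,1,1,1,1,1,1,1]
}}

```text
time_s: 3.35
eef_pos: [428.3, -194.4, 5.6]
tcp_rot: [179.8, -0.1, 23.5]
force: [0.2, -0.0, 5.9]
width: 26.6
```

Call:
{"api": "jog_arm", "payload": {
  "delta_pos": [
    [0,0,-0.6],
    [0,0,-0.8],
    [0,0,-0.8],
    [0,0,-0.2],
    [0,0,0],
    [0,0,0],
    [0,0,0],
    [0,0,0]
  ],
  "twist": [
    [0,0,0],
    [0,0,0],
    [0,0,0],
    [0,0,0.68],
    [0,0,0.68],
    [0,0,0.68],
    [0,0,0],
    [0,0,0]
  ],
  "grip": [1,1,1,1,1,1,1,1]
}}

```text
time_s: 4.15
eef_pos: [426.6, -193.5, 124.3]
tcp_rot: [180.0, -0.0, 6.1]
force: [-0.4, 0.6, -0.9]
width: 27.0
```

```bash
python3 - <<'E'
from h import *
togo([614,-130,122],6)
E
```

```text
t 4.2 at [ 426.6 -193.5  124.3] [180.   -0.    6.1] F [-0.4  0.6 -0.9] w 27.0 | go [ 3.861 -0.866  0.047] turn 0.01
```

Call:
{"api": "jog_arm", "payload": {
  "delta_pos": [
    [0.772,-0.173,0],
    [0.772,-0.173,0],
    [0.772,-0.173,0],
    [0.772,-0.173,0],
    [0.772,-0.173,0],
    [0,0,0.7],
    [0,0,0.7],
    [0,0,0.6]
  ],
  "twist": [
    [0,0,0],
    [0,0,0],
    [0,0,0],
    [0,0,0],
    [0,0,0],
    [0,0,0],
    [0,0,0],
    [0,0,0]
  ],
  "grip": [1,1,1,1,1,1,1,1]
}}

```text
time_s: 4.95
eef_pos: [613.9, -130.0, 22.0]
tcp_rot: [-180.0, 0.1, 6.1]
force: [0.3, 0.1, 0.4]
width: 27.0
```

Call:
{"api": "jog_arm", "payload": {
  "delta_pos": [
    [0,0,0.15],
    [0,0,0],
    [0,0,0],
    [0,0,0],
    [0,0,0],
    [0,0,-0.5],
    [0,0,-0.9],
    [0,0,-0.9]
  ],
  "twist": [
    [0,0,0],
    [0,0,0],
    [0,0,0],
    [0,0,0],
    [0,0,0],
    [0,0,0],
    [0,0,0],
    [0,0,0]
  ],
  "grip": [1,1,0,0,0,0,0,-1]
}}

```text
time_s: 5.75
eef_pos: [613.4, -130.4, 132.9]
tcp_rot: [-180.0, 0.0, 6.0]
force: [1.1, 0.4, -0.3]
width: 56.0
```

```bash
python3 - <<'E'
from h import *
p,im,d,W=shot("wrist","w2"); show(blobs(W,im,minpx=150,roi=(200,750,-350,100)))
togo([406,2,190],-12)
p,im,d,W=shot("top"); show(blobs(W,im,roi=(300,460,-250,250)))
E
```

```text
px=[501.  45.] n=8546 z=33.2 rect=[ 734.  -262.3] size=[81.8 37.4] ang=-7.7 circ=[ 729.1 -257.3] rad=23.2 h=[ 45.  27. 157.]
px=[ 17. 205.] n=8564 z=29.8 rect=[588.9  51.8] size=[ 20.7 181.2] ang=-5.7 circ=[599.8 192.5] rad=154.4 h=[ 26. 123. 135.]
px=[277. 240.] n=47027 z=43.7 rect=[ 578.2 -134.6] size=[180.5 140.7] ang=5.9 circ=[ 580.2 -134.3] rad=84.6 h=[ 19. 147. 139.]
px=[536. 298.] n=4047 z=72.9 rect=[ 561.4 -311.6] size=[43.2 11.7] ang=17.1 circ=[ 567.4 -331.2] rad=24.9 h=[26. 66. 75.]
px=[111. 410.] n=420 z=26.9 rect=[417.9  -7.9] size=[15.4  4. ] ang=-14.3 circ=[413.1  -6.3] rad=6.4 h=[ 13. 187.  55.]
t 5.8 at [ 618.5 -131.4  142.1] [179.8  -0.7   6. ] F [ 1.2 -0.9  4.5] w 62.7 | go [-3.936 -3.091 -1.022] turn 2.09
px=[174. 234.] n=70 z=30.6 rect=[412.8 201.3] size=[26.4 19.4] ang=-11.5 circ=[410.4 201.8] rad=9.5 h=[ 14. 186. 108.]
```

View pics/w2.png

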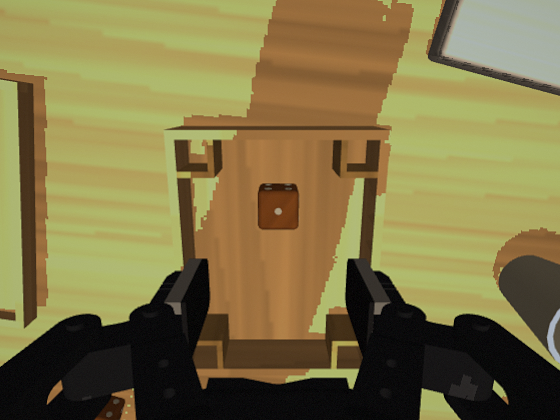

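Call:
{"api": "jog_arm", "payload": {
  "delta_pos": [
    [-0.55,-0.44,-0.15],
    [-0.55,-0.44,-0.15],
    [-0.55,-0.44,-0.15],
    [-0.55,-0.44,-0.15],
    [-0.55,-0.44,-0.1],
    [-0.55,-0.44,0],
    [-0.55,-0.44,0],
    [0,0,0]
  ],
  "twist": [
    [0,0,0],
    [0,0,0],
    [0,0,0],
    [0,0,0],
    [0,0,0],
    [0,0,0],
    [0,0,0],
    [0,0,0]
  ],
  "grip": [-1,-1,-1,-1,-1,-1,-1,-1]
}}

```text
time_s: 6.65
eef_pos: [401.8, 4.1, 166.4]
tcp_rot: [-179.9, 0.2, 6.1]
force: [1.2, 0.1, -0.7]
width: 85.9
```

Call:
{"api": "jog_arm", "payload": {
  "delta_pos": [
    [0,0,0],
    [0,0,0],
    [0,0,0],
    [0,0,0],
    [0,0,0],
    [0,0,0],
    [0,0,0],
    [0,0,0]
  ],
  "twist": [
    [0,0,0.7],
    [0,0,0.7],
    [0,0,0.7],
    [0,0,0],
    [0,0,0],
    [0,0,0],
    [0,0,0],
    [0,0,0]
  ],
  "grip": [-1,-1,-1,-1,-1,-1,-1,-1]
}}

```text
time_s: 7.45
eef_pos: [401.1, -47.4, 166.3]
tcp_rot: [-177.5, 0.2, -8.7]
force: [-0.1, -0.3, 1.4]
width: 85.6
```

```bash
python3 - <<'E'
from h import *
p,im,d,W=shot("wrist"); show(blobs(W,im,minpx=150,roi=(300,480,-350,300)))
togo([406,1,8],-12)
E
```

```text
px=[225. 195.] n=1453 z=30.0 rect=[406.4   1. ] size=[28.3 28.2] ang=-13.7 circ=[4.068e+02 4.000e-01] rad=11.2 h=[ 16. 192. 132.]
px=[  9. 220.] n=608 z=27.9 rect=[405.4 189.3] size=[ 7.7 17.1] ang=-14.8 circ=[405.8 193.4] rad=5.9 h=[ 13. 194.  55.]
t 7.5 at [401.  -47.5 166.3] [-177.5    0.2   -8.7] F [1.4 0.5 0.8] w 85.4 | go [-0.038 -0.835  3.205] turn 0.388
```

```bash
python3 - <<'E'
from h import *
s=env.sense(); print({k:np.round(s[k],2) for k in s})
E
```

```text
{'time_s': np.float64(7.5), 'joint_pos': array([ -8.72,   5.66, -29.93,  54.58,   2.49, 179.94]), 'qvel': array([-0.27, -0.03, -0.18, -0.01, -0.02, -0.04]), 'tau': array([ -0.05, -29.2 ,  23.39,   0.03,   0.16,  -0.  ]), 'eef_pos': array([401.02, -47.47, 166.31]), 'tcp_rot': array([-177.51,    0.18,   -8.67]), 'force': array([1.45, 0.49, 0.77]), 'moment': array([-0.06,  0.03, -0.  ]), 'width': np.float64(85.42)}
```

Call:
{"api": "jog_arm", "payload": {
  "delta_pos": [
    [0,0,0],
    [0,0,0],
    [0,0,0],
    [0,0,0],
    [0,0,0],
    [0,0,0],
    [0,0,0],
    [0,0,0]
  ],
  "twist": [
    [0,0,0],
    [0,0,0],
    [0,0,0],
    [0,0,0],
    [0,0,0],
    [0,0,0],
    [0,0,0],
    [0,0,0]
  ],
  "grip": [-1,-1,-1,-1,-1,-1,-1,-1]
}}

```text
time_s: 8.3
eef_pos: [400.9, -48.0, 166.3]
tcp_rot: [-177.5, 0.2, -8.7]
force: [-0.1, -0.1, -0.4]
width: 85.2
```

```bash
python3 - <<'E'
from h import *
s=env.sense(); print({k:np.round(s[k],2) for k in s})
E
```

```text
{'time_s': np.float64(8.3), 'joint_pos': array([ -8.8 ,   5.66, -29.94,  54.59,   2.49, 179.94]), 'qvel': array([-0.03, -0.05, -0.04,  0.04,  0.09, -0.01]), 'tau': array([  0.  , -29.18,  23.37,   0.03,   0.16,  -0.  ]), 'eef_pos': array([400.9 , -48.02, 166.31]), 'tcp_rot': array([-177.51,    0.18,   -8.75]), 'force': array([-0.13, -0.09, -0.42]), 'moment': array([ 0.  , -0.01,  0.  ]), 'width': np.float64(85.18)}
```

Call:
{"api": "jog_arm", "payload": {
  "delta_pos": [
    [0,0,0],
    [0,0,0],
    [0,0,0],
    [0,0,0],
    [0,0,0],
    [0,0,0],
    [0,0,0],
    [0,0,0]
  ],
  "twist": [
    [0,0,-0.9],
    [0,0,-0.9],
    [0,0,-0.9],
    [0,0,-0.9],
    [0,0,-0.9],
    [0,0,-0.9],
    [0,0,-0.9],
    [0,0,-0.9]
  ],
  "grip": [-1,-1,-1,-1,-1,-1,-1,-1]
}}

```text
time_s: 9.1
eef_pos: [400.9, -48.0, 166.3]
tcp_rot: [-178.7, -2.1, 53.4]
force: [0.0, 0.8, 0.0]
width: 84.9
```

Call:
{"api": "jog_arm", "payload": {
  "delta_pos": [
    [0,0,0],
    [0,0,0],
    [0,0,0],
    [0,0,0],
    [0,0,0],
    [0,0,0],
    [0,0,0],
    [0,0,0]
  ],
  "twist": [
    [0,0,-0.9],
    [0,0,-0.9],
    [0,0,-0.9],
    [0,0,0],
    [0,0,0],
    [0,0,0],
    [0,0,0],
    [0,0,0]
  ],
  "grip": [-1,-1,-1,-1,-1,-1,-1,-1]
}}

```text
time_s: 9.9
eef_pos: [400.9, -48.0, 166.3]
tcp_rot: [-179.6, -2.5, 76.3]
force: [0.1, -0.0, -0.3]
width: 85.7
```

```bash
cat >> h.py <<'E'
def togo(target,yaw=None):
    """units to go in tool axes for the target (mm), assuming tool is made vertical; turn units about tool x,y,z"""
    s=env.sense(); R=Ro.from_euler("xyz",s["tcp_rot"],degrees=True)
    d=R.as_matrix().T@(np.asarray(target)-s["eef_pos"])/50
    yy=s["tcp_rot"][2] if yaw is None else yaw
    tw=(R.inv()*Ro.from_euler("xyz",[180,0,yy],degrees=True)).as_rotvec()/0.15
    print("t %.1f"%s["time_s"],"at",s["eef_pos"].round(1),s["tcp_rot"].round(1),"F",s["force"].round(1),"w %.1f"%s["width"],"j6 %.0f"%s["joint_pos"][5],"| go",d.round(3),"turn",tw.round(2))
E
python3 -c "
from h import *
togo([406,1,160],77)"
```

```text
t 9.9 at [400.9 -48.  166.3] [-179.6   -2.5   76.3] F [ 0.1 -0.  -0.3] w 85.7 j6 95 | go [ 0.97  -0.133  0.169] turn [-0.04 -0.29 -0.08]
```

Call:
{"api": "jog_arm", "payload": {
  "delta_pos": [
    [0,0,0],
    [0.49,-0.06,0],
    [0.49,-0.06,0.3],
    [0,0,0.7],
    [0,0,0.7],
    [0,0,0.7],
    [0,0,0.5],
    [0,0,0.27]
  ],
  "twist": [
    [-0.04,-0.29,-0.08],
    [0,0,0],
    [0,0,0],
    [0,0,0],
    [0,0,0],
    [0,0,0],
    [0,0,0],
    [0,0,0]
  ],
  "grip": [-1,-1,-1,-1,-1,-1,-1,-1]
}}

```text
time_s: 10.7
eef_pos: [404.4, 1.1, 5.9]
tcp_rot: [-179.8, 0.1, 77.0]
force: [0.3, 0.2, 0.3]
width: 85.3
```

Call:
{"api": "jog_arm", "payload": {
  "delta_pos": [
    [0,0,0],
    [0,0,0],
    [0,0,0],
    [0,0,0],
    [0,0,0],
    [0,0,0],
    [0,0,0],
    [0,0,0]
  ],
  "twist": [
    [0,0,0],
    [0,0,0],
    [0,0,0],
    [0,0,0],
    [0,0,0],
    [0,0,0],
    [0,0,0],
    [0,0,0]
  ],
  "grip": [1,1,1,1,1,1,1,1]
}}

```text
time_s: 11.5
eef_pos: [407.3, 1.0, 9.0]
tcp_rot: [179.9, -0.0, 77.0]
force: [-0.3, -0.7, 5.7]
width: 26.7
```

Call:
{"api": "jog_arm", "payload": {
  "delta_pos": [
    [0,0,-0.6],
    [0,0,-0.8],
    [0,0,-0.8],
    [0,0,-0.2],
    [0,0,0],
    [0,0,0],
    [0,0,0],
    [0,0,0]
  ],
  "twist": [
    [0,0,0],
    [0,0,0],
    [0,0,0],
    [0,0,-0.7],
    [0,0,-0.7],
    [0,0,-0.7],
    [0,0,0],
    [0,0,0]
  ],
  "grip": [1,1,1,1,1,1,1,1]
}}

```text
time_s: 12.3
eef_pos: [406.1, 1.1, 128.1]
tcp_rot: [-180.0, 0.0, 95.0]
force: [-0.0, 0.4, 0.4]
width: 27.0
```

```bash
python3 -c "
from h import *
togo([577,-134,127],96)"
```

```text
t 12.3 at [406.1   1.1 128.1] [-180.    0.   95.] F [-0.   0.4  0.4] w 27.0 j6 85 | go [-2.987  3.173  0.022] turn [-0.    0.   -0.12]
```

Call:
{"api": "jog_arm", "payload": {
  "delta_pos": [
    [-0.6,0.474,0],
    [-0.6,0.474,0],
    [-0.6,0.474,0],
    [-0.6,0.474,0],
    [-0.6,0.474,0],
    [0,0,0.7],
    [0,0,0.7],
    [0,0,0.6]
  ],
  "twist": [
    [0,0,-0.12],
    [0,0,0],
    [0,0,0],
    [0,0,0],
    [0,0,0],
    [0,0,0],
    [0,0,0],
    [0,0,0]
  ],
  "grip": [1,1,1,1,1,1,1,1]
}}

```text
time_s: 13.1
eef_pos: [538.9, -136.3, 26.0]
tcp_rot: [-179.9, -0.0, 96.0]
force: [0.2, 0.4, -0.1]
width: 26.8
```

Call:
{"api": "jog_arm", "payload": {
  "delta_pos": [
    [0,0,0.18],
    [0,0,0],
    [0,0,0],
    [0,0,0],
    [0,0,0],
    [0,0,-0.5],
    [0,0,-0.9],
    [0,0,-0.9]
  ],
  "twist": [
    [0,0,0],
    [0,0,0],
    [0,0,0],
    [0,0,0],
    [0,0,0],
    [0,0,0],
    [0,0,0],
    [0,0,0]
  ],
  "grip": [1,1,0.05,0.05,0.05,0.05,0.05,-1]
}}

```text
time_s: 13.9
eef_pos: [538.7, -135.7, 135.3]
tcp_rot: [-179.9, -0.0, 96.1]
force: [1.6, -0.0, 0.5]
width: 54.2
```

Call:
{"api": "jog_arm", "payload": {
  "delta_pos": [
    [0,0,-0.8],
    [0,0,0],
    [0,0,0],
    [0,0,0],
    [0,0,0],
    [0,0,0],
    [0,0,0],
    [0,0,0]
  ],
  "twist": [
    [0,0,0],
    [0,0,0],
    [0,0,0],
    [0,0,0],
    [0,0,0],
    [0,0,0],
    [0,0,0],
    [0,0,0]
  ],
  "grip": [-1,-1,-1,-1,-1,-1,-1,-1]
}}

```text
time_s: 14.7
eef_pos: [539.1, -135.9, 173.2]
tcp_rot: [-179.9, -0.0, 96.1]
force: [0.4, -0.5, -0.7]
width: 85.7
```

```bash
python3 -c "
from h import *
p,im,d,W=shot('wrist','w3'); show(blobs(W,im,minpx=150,roi=(200,750,-350,100)))
p,im,d,W=shot('top'); show(blobs(W,im,roi=(300,460,-250,250)))
togo([406.5,204,166],105)"
```

```text
px=[327. 191.] n=41876 z=43.5 rect=[ 578.7 -134.4] size=[180.9 140.8] ang=6.0 circ=[ 577.8 -132.6] rad=87.2 h=[ 20. 145. 139.]
px=[484. 315.] n=1077 z=32.9 rect=[ 735.1 -233.3] size=[24.6 32.3] ang=-7.1 circ=[ 734.9 -232.8] rad=11.7 h=[ 26.  47. 119.]
px=[  7. 328.] n=163 z=16.0 rect=[ 301.2 -297.8] size=[7.2 8.8] ang=22.1 circ=[ 301.  -297.4] rad=2.9 h=[49. 89. 13.]
px=[283. 375.] n=497 z=29.1 rect=[ 563.3 -313.7] size=[23.7  4.8] ang=15.0 circ=[ 566.5 -327.9] rad=16.4 h=[20. 71. 65.]
px=[173. 235.] n=109 z=29.9 rect=[407.2 203.8] size=[27.5 27.5] ang=14.6 circ=[406.7 203. ] rad=11.1 h=[ 15. 183. 108.]
t 14.8 at [ 539.3 -135.9  173.5] [-179.9    0.    96.1] F [0.1 0.2 0.8] w 85.6 j6 70 | go [ 7.042 -1.917  0.151] turn [-0.01  0.   -1.03]
```

View pics/w3.png

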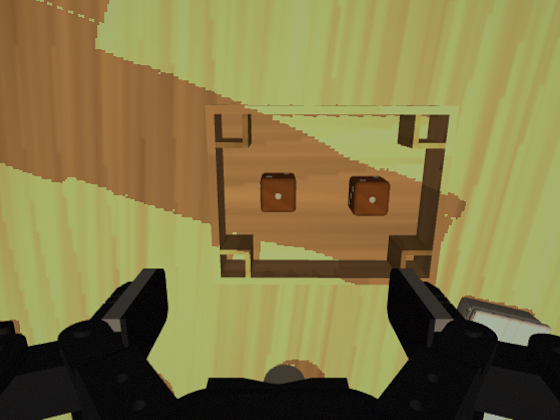

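Call:
{"api": "jog_arm", "payload": {
  "delta_pos": [
    [0.782,-0.213,0],
    [0.782,-0.213,0],
    [0.782,-0.213,0],
    [0.782,-0.213,0],
    [0.782,-0.213,0],
    [0.782,-0.213,0],
    [0.782,-0.213,0],
    [0.782,-0.213,0]
  ],
  "twist": [
    [0,0,0],
    [0,0,0],
    [0,0,0],
    [0,0,0],
    [0,0,0],
    [0,0,0],
    [0,0,0],
    [0,0,0]
  ],
  "grip": [-1,-1,-1,-1,-1,-1,-1,-1]
}}

```text
time_s: 15.6
eef_pos: [420.7, 167.5, 174.0]
tcp_rot: [180.0, 0.0, 96.1]
force: [0.3, 0.2, 0.5]
width: 85.4
```

Call:
{"api": "jog_arm", "payload": {
  "delta_pos": [
    [0.782,-0.213,0],
    [0,0,0],
    [0,0,0],
    [0,0,0],
    [0,0,0],
    [0,0,0],
    [0,0,0],
    [0,0,0]
  ],
  "twist": [
    [0,0,0],
    [0,0,-0.55],
    [0,0,-0.6],
    [0,0,0],
    [0,0,0],
    [0,0,0],
    [0,0,0],
    [0,0,0]
  ],
  "grip": [-1,-1,-1,-1,-1,-1,-1,-1]
}}

```text
time_s: 16.4
eef_pos: [406.8, 203.5, 173.7]
tcp_rot: [-180.0, 0.0, 105.9]
force: [0.5, 0.2, 0.2]
width: 85.5
```

```bash
python3 -c "
from h import *
p,im,d,W=shot('wrist'); show(blobs(W,im,minpx=150,roi=(300,750,-100,300)))
togo([406.5,204,8],106)"
```

```text
px=[161.  80.] n=2199 z=43.7 rect=[302.  258.9] size=[82.  4.] ang=-0.2 circ=[300.3 261.1] rad=23.6 h=[ 13. 254.  78.]
px=[280. 189.] n=1310 z=30.1 rect=[409.4 204.8] size=[27.5 27.9] ang=16.4 circ=[409.4 205.1] rad=11.2 h=[ 15. 196. 127.]
px=[434. 309.] n=14419 z=29.5 rect=[592.6 116.1] size=[141.3 180.8] ang=-3.2 circ=[584.  115.2] rad=85.7 h=[ 27. 122. 144.]
t 16.4 at [406.7 203.5 173.7] [-180.     0.   105.9] F [ 0.1 -0.1 -1. ] w 85.4 j6 101 | go [1.000e-02 1.000e-03 3.314e+00] turn [-0.01  0.   -0.01]
```

Call:
{"api": "jog_arm", "payload": {
  "delta_pos": [
    [0,0.03,0.7],
    [0,0,0.8],
    [0,0,0.8],
    [0,0,0.6],
    [0,0,0.4],
    [0,0,0],
    [0,0,0],
    [0,0,0]
  ],
  "twist": [
    [0,0,0],
    [0,0,0],
    [0,0,0],
    [0,0,0],
    [0,0,0],
    [0,0,0],
    [0,0,0],
    [0,0,0]
  ],
  "grip": [-1,-1,-1,-1,-1,1,1,1]
}}

```text
time_s: 17.25
eef_pos: [409.2, 204.7, 10.0]
tcp_rot: [179.9, -0.0, 106.0]
force: [0.1, 0.6, 0.0]
width: 44.0
```

Call:
{"api": "jog_arm", "payload": {
  "delta_pos": [
    [0,0,0],
    [0,0,0],
    [0,0,0],
    [0,0,0],
    [0,0,-0.6],
    [0,0,-0.8],
    [0,0,-0.8],
    [0,0,-0.2]
  ],
  "twist": [
    [0,0,0],
    [0,0,0],
    [0,0,0],
    [0,0,0],
    [0,0,0],
    [0,0,0],
    [0,0,0],
    [0,0,0]
  ],
  "grip": [1,1,1,1,1,1,1,1]
}}

```text
time_s: 18.05
eef_pos: [410.8, 205.6, 133.4]
tcp_rot: [179.6, -0.1, 106.0]
force: [1.1, 0.1, -0.6]
width: 26.4
```

Call:
{"api": "jog_arm", "payload": {
  "delta_pos": [
    [-0.823,0.153,0],
    [-0.823,0.153,0],
    [-0.823,0.153,0],
    [-0.823,0.153,0],
    [-0.823,0.153,0],
    [-0.823,0.153,0],
    [-0.823,0.153,0],
    [-0.823,0.153,0]
  ],
  "twist": [
    [0,0,0],
    [0,0,0],
    [0,0,0],
    [0,0,0],
    [0,0,0],
    [0,0,0],
    [0,0,0],
    [0,0,0]
  ],
  "grip": [1,1,1,1,1,1,1,1]
}}

```text
time_s: 18.85
eef_pos: [557.8, -97.0, 128.5]
tcp_rot: [-180.0, -0.0, 106.0]
force: [0.7, 0.5, -0.5]
width: 26.8
```

Call:
{"api": "jog_arm", "payload": {
  "delta_pos": [
    [-0.823,0.153,0],
    [0,0,0],
    [0,0,0],
    [0,0,0],
    [0,0,0],
    [0,0,0],
    [0,0,0],
    [0,0,0]
  ],
  "twist": [
    [0,0,0],
    [0,0,0.9],
    [0,0,0.9],
    [0,0,0.9],
    [0,0,0.9],
    [0,0,0.9],
    [0,0,0.9],
    [0,0,0.9]
  ],
  "grip": [1,1,1,1,1,1,1,1]
}}

```text
time_s: 19.65
eef_pos: [575.9, -132.8, 128.4]
tcp_rot: [-179.9, 0.1, 51.5]
force: [-0.6, -0.4, 0.2]
width: 26.9
```

Call:
{"api": "jog_arm", "payload": {
  "delta_pos": [
    [0,0,0],
    [0,0,0],
    [0,0,0],
    [0,0,0],
    [0,0,0],
    [0,0,0],
    [0,0,0],
    [0,0,0]
  ],
  "twist": [
    [0,0,0.9],
    [0,0,0.9],
    [0,0,0.9],
    [0,0,0.9],
    [0,0,0.9],
    [0,0,0.8],
    [0,0,0],
    [0,0,0]
  ],
  "grip": [1,1,1,1,1,1,1,1]
}}

```text
time_s: 20.45
eef_pos: [576.0, -132.8, 128.5]
tcp_rot: [180.0, 0.1, 6.4]
force: [0.0, -0.1, 0.1]
width: 26.4
```

```bash
python3 -c "
from h import *
p,im,d,W=shot('wrist','w4'); togo([576.5,-133.5,20],6)"
```

```text
t 20.5 at [ 576.1 -132.8  128.5] [1.8e+02 1.0e-01 6.4e+00] F [0.3 0.3 0.7] w 26.6 j6 161 | go [0.01  0.015 2.171] turn [0.   0.01 0.05]
```

View pics/w4.png

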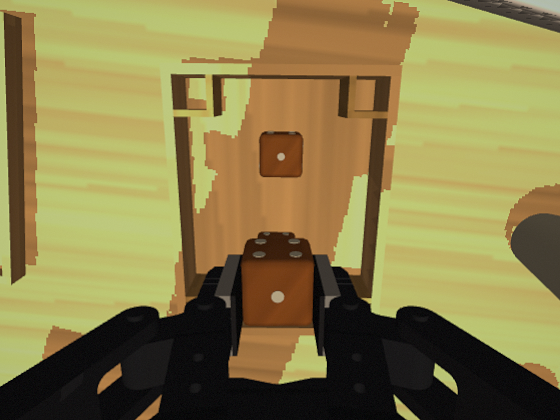

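Call:
{"api": "jog_arm", "payload": {
  "delta_pos": [
    [0,0,0.8],
    [0,0,0.8],
    [0,0,0.58],
    [0,0,0],
    [0,0,0],
    [0,0,0],
    [0,0,0],
    [0,0,-0.5]
  ],
  "twist": [
    [0,0,0],
    [0,0,0],
    [0,0,0],
    [0,0,0],
    [0,0,0],
    [0,0,0],
    [0,0,0],
    [0,0,0]
  ],
  "grip": [1,1,1,1,0,0,0,0]
}}

```text
time_s: 21.3
eef_pos: [573.9, -132.4, 43.1]
tcp_rot: [-179.9, 0.3, 6.3]
force: [-1.3, 1.0, -0.8]
width: 42.7
```

Call:
{"api": "jog_arm", "payload": {
  "delta_pos": [
    [0,0,-0.9],
    [0,0,-0.9],
    [0,0,-0.9],
    [0,0,-0.9],
    [0,0,0],
    [0,0,0],
    [0,0,0],
    [0,0,0]
  ],
  "twist": [
    [0,0,0],
    [0,0,0],
    [0,0,0],
    [0,0,-0.9],
    [0,0,-0.9],
    [0,0,-0.9],
    [0,0,-0.9],
    [0,0,-0.9]
  ],
  "grip": [0,-1,-1,-1,-1,-1,-1,-1]
}}

```text
time_s: 22.1
eef_pos: [576.5, -132.9, 226.1]
tcp_rot: [179.9, -0.0, 45.3]
force: [-0.3, -0.2, 0.4]
width: 85.4
```

Call:
{"api": "jog_arm", "payload": {
  "delta_pos": [
    [0,0,0],
    [0,0,0],
    [0,0,0],
    [0,0,0],
    [0,0,0],
    [0,0,0],
    [0,0,0],
    [0,0,0]
  ],
  "twist": [
    [0,0,-0.9],
    [0,0,-0.9],
    [0,0,-0.9],
    [0,0,-0.9],
    [0,0,-0.9],
    [0,0,0],
    [0,0,0],
    [0,0,0]
  ],
  "grip": [-1,-1,-1,-1,-1,-1,-1,-1]
}}

```text
time_s: 22.9
eef_pos: [576.4, -132.8, 225.2]
tcp_rot: [180.0, 0.0, 83.5]
force: [-0.4, 0.8, -0.3]
width: 85.4
```

```bash
python3 -c "
from h import *
p,im,d,W=shot('wrist','w5'); show(blobs(W,im,minpx=150,roi=(300,700,-250,300)))
p,im,d,W=shot('top'); show(blobs(W,im)); show(blobs(W,im,hi=45,roi=(450,720,0,230)))
togo([592,116,235],86)"
```

```text
px=[279. 178.] n=30925 z=43.5 rect=[ 578.5 -134.2] size=[180.5 140.4] ang=5.9 circ=[ 578.6 -133.2] rad=87.6 h=[ 19. 148. 134.]
px=[138. 135.] n=573 z=10.7 rect=[722.6 356.4] size=[ 95.3 100.1] ang=2.0 circ=[722.4 355.6] rad=39.0 h=[18. 51. 59.]
px=[352. 140.] n=1317 z=34.2 rect=[ 740.2 -320.3] size=[191.2  72. ] ang=-7.3 circ=[ 738.8 -321.6] rad=57.4 h=[ 38.  34. 122.]
px=[204. 175.] n=2084 z=83.8 rect=[591.  115.6] size=[59.5 59. ] ang=6.1 circ=[590.3 114.8] rad=28.3 h=[ 35.  93. 119.]
px=[307. 195.] n=408 z=43.6 rect=[ 580.7 -184.6] size=[179.6  47.8] ang=1.7 circ=[ 571. -131.] rad=89.5 h=[ 26. 123. 108.]
px=[125. 178.] n=388 z=72.6 rect=[566.4 355.7] size=[59.2 59.4] ang=32.4 circ=[565.4 355.6] rad=28.6 h=[37. 65. 82.]
px=[357. 190.] n=322 z=73.4 rect=[ 565.2 -337.7] size=[59.4 57.2] ang=1.0 circ=[ 565.5 -337.3] rad=28.6 h=[47. 59. 93.]
px=[116. 223.] n=370 z=72.7 rect=[430.4 365.2] size=[53.5 61.2] ang=4.2 circ=[430.  365.9] rad=27.8 h=[40. 63. 82.]
px=[367. 242.] n=314 z=73.5 rect=[ 411.5 -365.2] size=[59.5 59.5] ang=-24.3 circ=[ 411.3 -365.1] rad=28.7 h=[52. 55. 96.]
px=[158. 272.] n=61 z=45.2 rect=[300.3 245.1] size=[53.5  7.4] ang=-7.0 circ=[306.5 242.5] rad=17.6 h=[ 18. 234. 104.]
px=[362. 297.] n=1739 z=19.0 rect=[ 253.7 -364.9] size=[114.6 128.7] ang=6.0 circ=[ 255.1 -365.9] rad=48.7 h=[22. 90. 25.]
px=[203. 176.] n=1717 z=28.1 rect=[591.3 117.3] size=[137.3 181. ] ang=-3.2 circ=[593.2 115.9] rad=86.6 h=[ 31. 102. 123.]
px=[206. 175.] n=114 z=43.6 rect=[598.6 120.5] size=[24.5 41. ] ang=35.2 circ=[591.3 115.2] rad=19.8 h=[ 69.  41. 112.]
t 23.0 at [ 576.3 -132.8  225. ] [-180.     0.    83.6] F [ 0.8  0.2 -0.6] w 85.6 j6 83 | go [ 4.981 -0.245 -0.203] turn [-0.    0.   -0.28]
```

View pics/w5.png

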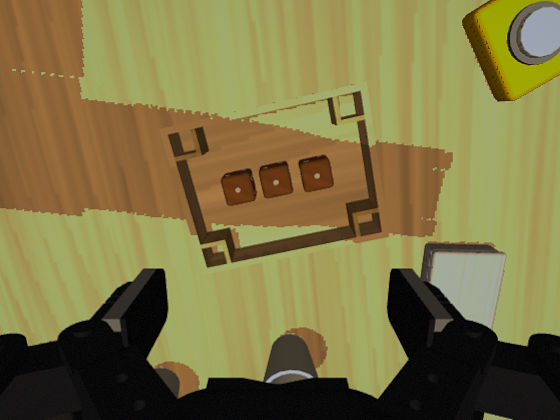

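Call:
{"api": "jog_arm", "payload": {
  "delta_pos": [
    [0.83,-0.04,0],
    [0.83,-0.04,0],
    [0.83,-0.04,0],
    [0.83,-0.04,0],
    [0.83,-0.04,0],
    [0.83,-0.04,-0.2],
    [0,0,0],
    [0,0,0]
  ],
  "twist": [
    [0,0,0],
    [0,0,0],
    [0,0,0],
    [0,0,0],
    [0,0,0],
    [0,0,0],
    [0,0,0],
    [0,0,0]
  ],
  "grip": [-1,-1,-1,-1,-1,-1,-1,-1]
}}

```text
time_s: 23.8
eef_pos: [592.0, 116.9, 234.7]
tcp_rot: [-180.0, 0.0, 83.7]
force: [-0.2, 0.5, -0.2]
width: 85.2
```

```bash
python3 -c "
from h import *
p,im,d,W=shot('wrist'); show(blobs(W,im,minpx=150,roi=(450,750,0,250)));show(blobs(W,im,minpx=150,hi=36,roi=(450,750,0,250)))
togo([592,116,67],86.8)"
```

```text
px=[278. 174.] n=27218 z=85.7 rect=[593.5 116. ] size=[61.1 60.5] ang=-6.9 circ=[593.4 116.8] rad=28.0 h=[ 26. 116. 145.]
px=[278. 170.] n=22700 z=29.5 rect=[593.3 115.9] size=[140.4 180.6] ang=-3.3 circ=[593.5 116.8] rad=88.6 h=[ 25. 126. 151.]
px=[278. 180.] n=1271 z=33.3 rect=[592.9 114.2] size=[35.2 37.8] ang=-12.9 circ=[593.4 116.1] rad=18.6 h=[ 38.  63. 142.]
t 23.9 at [591.8 115.8 234.5] [-1.80e+02  1.00e-01  8.37e+01] F [ 0.  -0.8  0.5] w 85.4 j6 107 | go [0.008 0.006 3.35 ] turn [-0.01  0.01 -0.37]
```

Call:
{"api": "jog_arm", "payload": {
  "delta_pos": [
    [0,0.03,0],
    [0,0,0.6],
    [0,0,0.8],
    [0,0,0.8],
    [0,0,0.7],
    [0,0,0.45],
    [0,0,0.24],
    [0,0,0]
  ],
  "twist": [
    [0,0,-0.36],
    [0,0,0],
    [0,0,0],
    [0,0,0],
    [0,0,0],
    [0,0,0],
    [0,0,0],
    [0,0,0]
  ],
  "grip": [-1,-1,-1,-1,-1,-1,-1,-1]
}}

```text
time_s: 24.65
eef_pos: [591.8, 114.2, 53.4]
tcp_rot: [-179.7, 0.1, 86.6]
force: [-0.7, -0.1, 0.7]
width: 85.4
```

Call:
{"api": "jog_arm", "payload": {
  "delta_pos": [
    [0,0,0],
    [0,0,0],
    [0,0,0],
    [0,0,0],
    [0,0,0],
    [0,0,0],
    [0,0,0],
    [0,0,0]
  ],
  "twist": [
    [0,0,0],
    [0,0,0],
    [0,0,0],
    [0,0,0],
    [0,0,0],
    [0,0,0],
    [0,0,0],
    [0,0,0]
  ],
  "grip": [1,1,1,1,1,1,1,1]
}}

```text
time_s: 25.45
eef_pos: [594.4, 115.7, 57.4]
tcp_rot: [179.9, 0.0, 86.7]
force: [-2.7, -0.9, 6.2]
width: 56.7
```

```bash
python3 -c "
from h import *
togo([579,-134,140],86.8)"
```

```text
t 25.4 at [594.4 115.7  57.4] [179.9   0.   86.7] F [-2.7 -0.9  6.2] w 56.7 j6 104 | go [-5.004 -0.019 -1.651] turn [ 0.02  0.   -0.01]
```

Call:
{"api": "jog_arm", "payload": {
  "delta_pos": [
    [0,0,-0.15],
    [0,0,-0.3],
    [0,0,-0.4],
    [0,0,-0.4],
    [0,0,-0.35],
    [0,0,0],
    [0,0,0],
    [0,0,0]
  ],
  "twist": [
    [0,0,0],
    [0,0,0],
    [0,0,0],
    [0,0,0],
    [0,0,0],
    [0,0,0],
    [0,0,0],
    [0,0,0]
  ],
  "grip": [1,1,1,1,1,1,1,1]
}}

```text
time_s: 26.25
eef_pos: [592.4, 115.6, 133.9]
tcp_rot: [-179.8, 0.1, 86.7]
force: [0.2, 0.5, -3.3]
width: 56.0
```

```bash
python3 -c "
from h import *
p,im,d,W=shot('side','s2'); show(blobs(W,im,minpx=300,hi=120,roi=(450,750,-10,250)))
togo([579,-134,140],95.9)"
```

```text
px=[198. 241.] n=2578 z=106.0 rect=[592.6 118.1] size=[142.5 186.1] ang=-3.1 circ=[586.9 122.3] rad=79.6 h=[ 22. 146. 205.]
t 26.3 at [592.3 115.6 133.8] [-1.798e+02  1.000e-01  8.670e+01] F [-0.5  0.3 -4.2] w 56.4 j6 104 | go [-4.999  0.018 -0.12 ] turn [-0.02  0.01 -1.07]
```

View pics/s2.png

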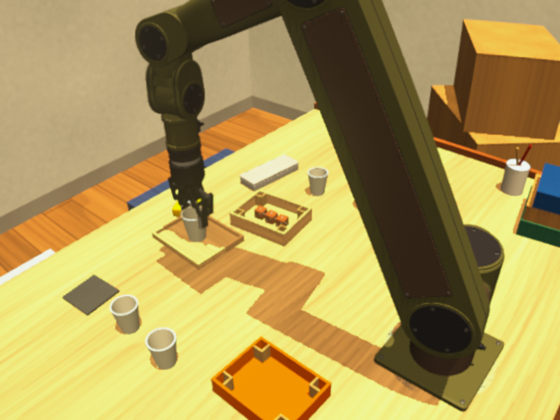

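Call:
{"api": "jog_arm", "payload": {
  "delta_pos": [
    [-0.4,0,-0.1],
    [-0.6,0,0],
    [-0.7,0,0],
    [-0.7,0,0],
    [-0.7,0,0],
    [-0.7,0,0],
    [-0.6,0,0],
    [-0.4,0,0]
  ],
  "twist": [
    [0,0,0],
    [0,0,0],
    [0,0,0],
    [0,0,0],
    [0,0,0],
    [0,0,0],
    [0,0,0],
    [0,0,0]
  ],
  "grip": [1,1,1,1,1,1,1,1]
}}

```text
time_s: 27.1
eef_pos: [578.7, -126.0, 139.0]
tcp_rot: [-179.8, 0.1, 86.6]
force: [0.4, 1.0, -3.9]
width: 56.6
```

Call:
{"api": "jog_arm", "payload": {
  "delta_pos": [
    [-0.2,0,0],
    [0,0,0],
    [0,0,0],
    [0,0,0],
    [0,0,0],
    [0,0,0],
    [0,0,0],
    [0,0,0]
  ],
  "twist": [
    [0,0,0],
    [0,0,-0.35],
    [0,0,-0.35],
    [0,0,-0.35],
    [0,0,0],
    [0,0,0],
    [0,0,0],
    [0,0,0]
  ],
  "grip": [1,1,1,1,1,1,1,1]
}}

```text
time_s: 27.9
eef_pos: [579.1, -133.6, 140.1]
tcp_rot: [-180.0, 0.0, 95.8]
force: [0.0, 0.9, -2.9]
width: 56.6
```

```bash
python3 -c "
from h import *
for n in ('wrist','side','top'):
    p,im,d,W=shot(n,'a_'+n); print(n)
    show(blobs(W,im,minpx=300,lo=80,hi=125,roi=(450,750,-300,250)))
    show(blobs(W,im,minpx=100,lo=36,hi=52,roi=(450,750,-300,-10)))
togo([578.5,-134.3,140],95.9)"
```

```text
wrist
px=[276. 184.] n=62881 z=112.2 rect=[ 578.4 -120.7] size=[181.7 114.3] ang=5.7 circ=[ 579.9 -134.5] rad=89.1 h=[ 21. 138. 171.]
px=[277. 267.] n=3788 z=123.5 rect=[ 580.9 -142.5] size=[40.4 22.9] ang=6.1 circ=[ 580.  -133.4] rad=19.5 h=[ 20.  70. 130.]
side
px=[269. 195.] n=1996 z=110.4 rect=[ 577.5 -129.4] size=[183.4 146.8] ang=6.4 circ=[ 574.9 -129.1] rad=79.8 h=[ 20. 157. 185.]
px=[271. 219.] n=394 z=42.3 rect=[ 576.7 -128.3] size=[185.2 145.8] ang=6.7 circ=[ 575.5 -134.1] rad=90.6 h=[ 18. 167. 165.]
top
px=[309. 188.] n=537 z=112.2 rect=[ 582.4 -185.2] size=[178.7  45.3] ang=2.4 circ=[ 570.8 -124.8] rad=94.3 h=[ 28. 110. 122.]
t 28.1 at [ 579.2 -133.7  140.2] [-180.     0.    95.8] F [ 0.7  0.7 -3.3] w 56.5 j6 71 | go [-0.01  -0.015  0.005] turn [-0.    0.   -0.02]
```

View pics/a_wrist.png

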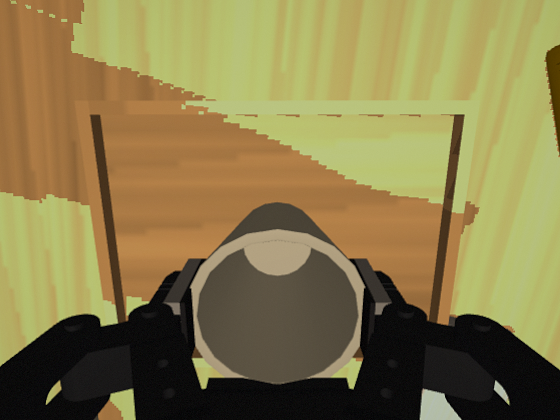

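Call:
{"api": "jog_arm", "payload": {
  "delta_pos": [
    [0,-0.01,0.2],
    [0,0,0.3],
    [0,0,0.2],
    [0,0,0],
    [0,0,0],
    [0,0,0],
    [0,0,0],
    [0,0,0]
  ],
  "twist": [
    [0,0,0],
    [0,0,0],
    [0,0,0],
    [0,0,0],
    [0,0,0],
    [0,0,0],
    [0,0,0],
    [0,0,0]
  ],
  "grip": [1,1,1,1,1,1,1,1]
}}

```text
time_s: 28.85
eef_pos: [579.1, -134.0, 105.8]
tcp_rot: [180.0, 0.0, 95.8]
force: [0.4, 0.7, -3.7]
width: 56.8
```

```bash
python3 -c "
from h import *
for n in ('wrist','side'):
    p,im,d,W=shot(n); print(n)
    show(blobs(W,im,minpx=300,lo=55,hi=90,roi=(450,750,-250,-10)))
    Z=W[...,2]; m=(Z>55)&(Z<78)&(abs(W[...,0]-578)<80)&(W[...,1]>-190)&(W[...,1]<-75); P=W[m]
    c=np.linalg.lstsq(np.c_[P[:,:2]-[578,-134],np.ones(len(P))],P[:,2],rcond=None)[0]; r=P[:,2]-np.c_[P[:,:2]-[578,-134],np.ones(len(P))]@c; P=P[abs(r)<3]; print(np.linalg.lstsq(np.c_[P[:,:2]-[578,-134],np.ones(len(P))],P[:,2],rcond=None)[0],len(P))
    show(blobs(W,im,minpx=100,lo=36,hi=47,roi=(450,750,-300,-10)))
togo([578.5,-134.3,87],95.9)"
```

```text
wrist
px=[276. 184.] n=62824 z=77.8 rect=[ 578.4 -121.1] size=[181.8 114.4] ang=5.7 circ=[ 579.9 -134.9] rad=89.1 h=[ 21. 138. 171.]
px=[277. 266.] n=3707 z=88.7 rect=[ 581.  -142.8] size=[40.2 22.6] ang=6.7 circ=[ 580.  -133.8] rad=19.4 h=[ 20.  70. 131.]
[-5.17969888e-04 -2.11765855e-03  6.75235898e+01] 41180
side
px=[270. 205.] n=1970 z=76.2 rect=[ 577.3 -130.7] size=[185.  145.9] ang=5.4 circ=[ 574.5 -129.5] rad=80.2 h=[ 20. 157. 186.]
[-2.20048787e-03  5.57050796e-03  6.41981981e+01] 913
px=[272. 222.] n=309 z=42.2 rect=[ 576.1 -127.7] size=[187.5 143.4] ang=7.2 circ=[ 575.  -138.3] rad=92.2 h=[ 18. 168. 167.]
t 28.9 at [ 578.9 -133.9  105.6] [180.    0.   95.8] F [-0.3 -0.8 -4. ] w 56.4 j6 71 | go [-0.007 -0.009  0.373] turn [ 0.    0.   -0.02]
```

Call:
{"api": "jog_arm", "payload": {
  "delta_pos": [
    [0,0,0.05],
    [0,0,0.05],
    [0,0,0.05],
    [0,0,0.05],
    [0,0,0.04],
    [0,0,0.04],
    [0,0,0.04],
    [0,0,0]
  ],
  "twist": [
    [0,0,0],
    [0,0,0],
    [0,0,0],
    [0,0,0],
    [0,0,0],
    [0,0,0],
    [0,0,0],
    [0,0,0]
  ],
  "grip": [1,1,1,1,1,1,1,1]
}}

```text
time_s: 29.75
eef_pos: [578.4, -133.9, 88.9]
tcp_rot: [-179.9, 0.0, 95.8]
force: [-0.2, -1.3, -3.2]
width: 56.2
```

```bash
python3 -c "
from h import *
p,im,d,W=shot('wrist'); show(blobs(W,im,minpx=300,lo=45,hi=90,roi=(450,750,-250,-10)))
togo([578.5,-134.3,87],95.9)"
```

```text
px=[276. 185.] n=63239 z=61.0 rect=[ 577.8 -120.7] size=[181.9 113.9] ang=5.8 circ=[ 578.9 -133.5] rad=87.4 h=[ 20. 138. 171.]
px=[277. 278.] n=6710 z=88.4 rect=[ 580.1 -141.2] size=[44.9 30.4] ang=6.1 circ=[ 579.2 -133.7] rad=21.8 h=[ 20.  70. 112.]
t 29.8 at [ 578.5 -133.9   89.1] [-179.9    0.    95.8] F [ 0.  -0.1 -4.3] w 56.4 j6 71 | go [-0.009 -0.     0.041] turn [-0.01  0.   -0.02]
```

Call:
{"api": "jog_arm", "payload": {
  "delta_pos": [
    [0,0,0.02],
    [0,0,0.02],
    [0,0,0],
    [0,0,0],
    [0,0,0],
    [0,0,0],
    [0,0,0],
    [0,0,0]
  ],
  "twist": [
    [0,0,0],
    [0,0,0],
    [0,0,0],
    [0,0,0],
    [0,0,0],
    [0,0,0],
    [0,0,0],
    [0,0,0]
  ],
  "grip": [1,1,1,-1,-1,-1,-1,-1]
}}

```text
time_s: 30.6
eef_pos: [578.8, -133.9, 87.4]
tcp_rot: [-180.0, 0.0, 95.8]
force: [-0.4, 0.1, -0.6]
width: 85.7
```

Call:
{"api": "jog_arm", "payload": {
  "delta_pos": [
    [0,0,-0.3],
    [0,0,-0.8],
    [0,0,-0.8],
    [0,0,-0.8],
    [0,0,-0.3],
    [0,0,0],
    [0,0,0],
    [0,0,0]
  ],
  "twist": [
    [0,0,0],
    [0,0,0],
    [0,0,0],
    [0,0,0],
    [0,0,0],
    [0,0,0],
    [0,0,0],
    [0,0,0]
  ],
  "grip": [-1,-1,-1,-1,-1,-1,-1,-1]
}}

```text
time_s: 31.4
eef_pos: [577.6, -133.6, 235.3]
tcp_rot: [-179.8, -0.0, 95.8]
force: [0.8, 0.1, -0.7]
width: 85.6
```

```bash
python3 -c "
from h import *
p,im,d,W=shot('wrist','w6'); show(blobs(W,im,minpx=300,roi=(450,750,-250,-10))); show(blobs(W,im,minpx=300,hi=70,roi=(450,750,-250,-10)))
p,im,d,W=shot('side'); show(blobs(W,im,minpx=80));show(blobs(W,im,minpx=300,hi=70,roi=(450,750,-250,-10)))
togo([567,-336,180],83)"
```

```text
px=[280. 179.] n=31925 z=116.6 rect=[ 579.8 -133.8] size=[60.7 60.8] ang=-39.6 circ=[ 579.7 -132.9] rad=28.0 h=[ 21. 126. 140.]
px=[280. 174.] n=26422 z=59.5 rect=[ 579.9 -133.8] size=[180.4 139.3] ang=5.8 circ=[ 579.8 -132.6] rad=88.7 h=[ 21. 137. 147.]
px=[279. 188.] n=1606 z=67.2 rect=[ 580.1 -135.7] size=[38.8 35.1] ang=6.0 circ=[ 579.8 -133.6] rad=19.1 h=[ 19.  71. 130.]
px=[270. 204.] n=4208 z=105.5 rect=[ 576.7 -130.4] size=[58.9 62. ] ang=15.1 circ=[ 576.7 -129.6] rad=27.9 h=[ 20. 134. 174.]
px=[317. 180.] n=459 z=69.5 rect=[ 567.2 -333.8] size=[59.7 65.4] ang=32.0 circ=[ 565.5 -332.9] rad=29.0 h=[ 22.  94. 155.]
px=[195. 212.] n=108 z=29.4 rect=[759.5 -22.9] size=[21.  38.9] ang=0.1 circ=[765.  -20.5] rad=12.2 h=[ 23. 244. 180.]
px=[ 90. 294.] n=934 z=9.5 rect=[723.2 361.7] size=[100.4 101.4] ang=5.2 circ=[721.6 362. ] rad=40.1 h=[ 21.  84. 110.]
px=[126. 313.] n=876 z=71.9 rect=[565.1 360.1] size=[61.1 61.1] ang=-42.6 circ=[564.8 360.3] rad=28.8 h=[ 23.  90. 163.]
px=[162. 347.] n=1010 z=72.1 rect=[428.6 371.2] size=[61.1 61.3] ang=21.0 circ=[428.4 370.9] rad=28.6 h=[ 23.  89. 167.]
px=[253. 375.] n=3272 z=42.6 rect=[251.6 290.8] size=[144.1 103.5] ang=-0.2 circ=[240.4 292. ] rad=70.2 h=[ 16. 245. 194.]
px=[270. 215.] n=2960 z=56.9 rect=[ 577.  -130.3] size=[184.4 148.6] ang=5.9 circ=[ 575.9 -130. ] rad=82.1 h=[ 19. 158. 171.]
t 31.5 at [ 577.7 -133.6  235.4] [-179.8   -0.    95.8] F [-0.5  0.8  0.6] w 85.6 j6 71 | go [-4.007 -0.615  1.107] turn [-0.03 -0.    1.49]
```

View pics/w6.png

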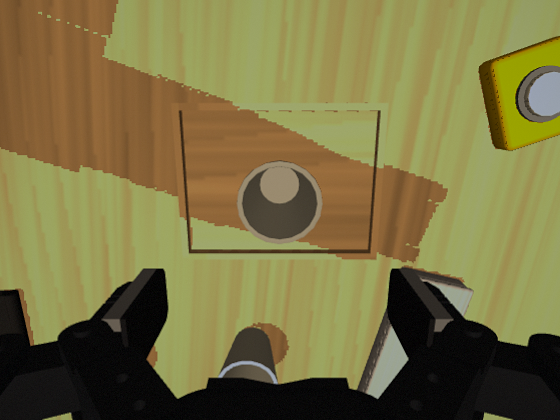

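Call:
{"api": "jog_arm", "payload": {
  "delta_pos": [
    [-0.4,-0.08,0],
    [-0.7,-0.1,0],
    [-0.8,-0.12,0.1],
    [-0.8,-0.12,0.2],
    [-0.8,-0.12,0.3],
    [-0.5,-0.07,0.4],
    [0,0,0.1],
    [0,0,0]
  ],
  "twist": [
    [0,0,0],
    [0,0,0],
    [0,0,0],
    [0,0,0],
    [0,0,0],
    [0,0,0],
    [0,0,0],
    [0,0,0]
  ],
  "grip": [-1,-1,-1,-1,-1,-1,-1,-1]
}}

```text
time_s: 32.3
eef_pos: [566.9, -335.5, 179.7]
tcp_rot: [-179.7, -0.2, 95.7]
force: [0.1, 0.6, -0.3]
width: 85.6
```

```bash
cat >> h.py <<'E'
def tips(p,W,d):
    s=env.sense(); R=Ro.from_euler("xyz",s["tcp_rot"],degrees=True).as_matrix(); T=(W-s["eef_pos"])@R
    for sg in(-1,1):
        m=(abs(T[...,0])<14)&(T[...,1]*sg>24)&(T[...,1]*sg<60)&(T[...,2]>-45)&(T[...,2]<8); 
        if m.any(): print("tip side",sg,"lowest tool z %.1f"%np.percentile(T[m][:,2],98),m.sum())
E
python3 -c "
from h import *
p,im,d,W=shot('wrist'); show(blobs(W,im,minpx=300,roi=(400,700,-420,-250))); tips(p,W,d)
togo([567,-336,47],95.9)"
```

```text
px=[278. 206.] n=5719 z=73.6 rect=[ 568.2 -336.4] size=[60.8 60.9] ang=-12.0 circ=[ 568.2 -336. ] rad=28.4 h=[ 21.  71. 110.]
px=[ 86. 218.] n=4106 z=73.5 rect=[ 422.5 -364.1] size=[61.3 45. ] ang=-0.0 circ=[ 414.7 -363.7] rad=28.3 h=[39. 63. 98.]
tip side -1 lowest tool z -14.7 3141
tip side 1 lowest tool z -14.7 3127
t 32.4 at [ 567.7 -335.   181.1] [-1.798e+02 -1.000e-01  9.580e+01] F [-0.5  0.3  0.1] w 85.4 j6 54 | go [-0.023 -0.009  2.682] turn [-0.02 -0.01 -0.02]
```

Call:
{"api": "jog_arm", "payload": {
  "delta_pos": [
    [-0.02,0,0.5],
    [0,0,0.7],
    [0,0,0.7],
    [0,0,0.5],
    [0,0,0.34],
    [0,0,0],
    [0,0,0],
    [0,0,0]
  ],
  "twist": [
    [0,0,0],
    [0,0,0],
    [0,0,0],
    [0,0,0],
    [0,0,0],
    [0,0,0],
    [0,0,0],
    [0,0,0]
  ],
  "grip": [-1,-1,-1,-1,-1,-1,1,1]
}}

```text
time_s: 33.15
eef_pos: [569.9, -337.1, 47.3]
tcp_rot: [179.9, 0.1, 95.8]
force: [-0.7, 0.4, 3.6]
width: 59.5
```

Call:
{"api": "jog_arm", "payload": {
  "delta_pos": [
    [0,0,0],
    [0,0,0],
    [0,0,0],
    [0,0,0],
    [0,0,0],
    [0,0,0],
    [0,0,0],
    [0,0,0]
  ],
  "twist": [
    [0,0,0],
    [0,0,0],
    [0,0,0],
    [0,0,0],
    [0,0,0],
    [0,0,0],
    [0,0,0],
    [0,0,0]
  ],
  "grip": [1,1,1,1,1,1,1,1]
}}

```text
time_s: 33.95
eef_pos: [569.8, -337.6, 48.2]
tcp_rot: [179.8, 0.1, 95.8]
force: [-2.2, -0.1, 5.8]
width: 56.3
```

```bash
python3 -c "
from h import *
p,im,d,W=shot('wrist'); tips(p,W,d); show(blobs(W,im,lo=40,minpx=300,roi=(500,700,-420,-250)))
togo([568,-336,47],95.9)"
```

```text
tip side -1 lowest tool z -11.7 3182
tip side 1 lowest tool z -7.5 3739
px=[278. 350.] n=61655 z=135.8 rect=[ 569.6 -323.7] size=[111.5  13.2] ang=5.4 circ=[ 573.9 -355.8] rad=40.7 h=[61. 52. 43.]
t 34.0 at [ 569.8 -337.6   48.2] [1.798e+02 1.000e-01 9.580e+01] F [-1.   1.3  6.6] w 56.3 j6 54 | go [ 0.035 -0.033  0.023] turn [ 0.02  0.02 -0.02]
```

Call:
{"api": "jog_arm", "payload": {
  "delta_pos": [
    [0,0,-0.15],
    [0,0,-0.4],
    [0,0,-0.7],
    [0,0,-0.7],
    [0,0,-0.7],
    [0,0,-0.2],
    [0,0,0],
    [0,0,0]
  ],
  "twist": [
    [0,0,0],
    [0,0,0],
    [0,0,0],
    [0,0,0],
    [0,0,0],
    [0,0,0],
    [0,0,0],
    [0,0,0]
  ],
  "grip": [1,1,1,1,1,1,1,1]
}}

```text
time_s: 34.8
eef_pos: [568.0, -336.6, 186.8]
tcp_rot: [-179.9, -0.0, 95.8]
force: [0.8, 0.6, -1.3]
width: 56.3
```

```bash
python3 -c "
from h import *
p,im,d,W=shot('side','s3'); 
m=(W[...,2]>90)&(W[...,2]<260)&(abs(W[...,0]-567)<60)&(abs(W[...,1]+333)<60)
v,u=np.nonzero(m); print(u.min(),u.max(),v.min(),v.max())
cv2.imwrite('pics/s3c.png',cv2.resize(im[60:220,240:400],None,fx=4,fy=3.5,interpolation=cv2.INTER_CUBIC)[:600])
p,im,d,W=shot('wrist'); tips(p,W,d)
T=env.sense()['eef_pos']; m=(abs(W[...,0]-T[0])<26)&(abs(W[...,1]-T[1])<40); P=W[m]; print(np.percentile(P[:,2]-T[2],[2,10,25,50,75,90,98]).round(1))
togo([579.8,-134.5,185],95.9)"
```

```text
297 340 107 155
tip side -1 lowest tool z -12.5 3120
tip side 1 lowest tool z -7.3 3787
[-185.1  -42.   -10.1   22.7   80.7   86.6   92.1]
t 34.9 at [ 567.4 -336.2  185.6] [-1.798e+02 -1.000e-01  9.580e+01] F [ 0.4  1.1 -1.7] w 56.2 j6 54 | go [3.989 0.652 0.018] turn [-0.03 -0.01 -0.02]
```

View pics/s3c.png

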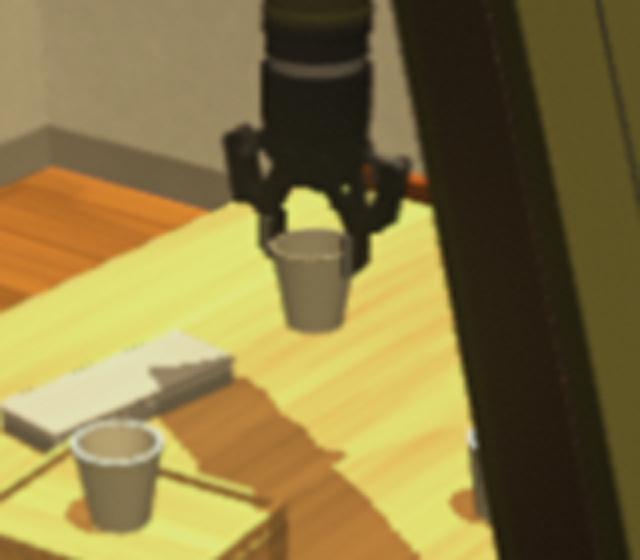

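Call:
{"api": "jog_arm", "payload": {
  "delta_pos": [
    [0.3,0.05,0],
    [0.5,0.08,0],
    [0.65,0.1,0],
    [0.7,0.11,0],
    [0.7,0.11,0],
    [0.6,0.09,0],
    [0.4,0.06,0],
    [0.16,0.03,0]
  ],
  "twist": [
    [0,0,0],
    [0,0,0],
    [0,0,0],
    [0,0,0],
    [0,0,0],
    [0,0,0],
    [0,0,0],
    [0,0,0]
  ],
  "grip": [1,1,1,1,1,1,1,1]
}}

```text
time_s: 35.7
eef_pos: [578.8, -131.2, 186.8]
tcp_rot: [-179.8, -0.1, 95.9]
force: [-0.4, 0.0, -1.2]
width: 56.6
```

Call:
{"api": "jog_arm", "payload": {
  "delta_pos": [
    [0,0,0],
    [0,0,0],
    [0,0,0.1],
    [0,0,0.15],
    [0,0,0.15],
    [0,0,0.1],
    [0,0,0],
    [0,0,0]
  ],
  "twist": [
    [0,0,0],
    [0,0,0],
    [0,0,0],
    [0,0,0],
    [0,0,0],
    [0,0,0],
    [0,0,0],
    [0,0,0]
  ],
  "grip": [1,1,1,1,1,1,1,1]
}}

```text
time_s: 36.5
eef_pos: [579.6, -134.4, 162.5]
tcp_rot: [-179.9, 0.0, 95.7]
force: [0.8, -0.3, -1.2]
width: 56.5
```

```bash
python3 -c "
from h import *
p,im,d,W=shot('side','s4'); u,v=project(p,[579,-134,130])[0].astype(int); print(u,v)
cv2.imwrite('pics/s4c.png',cv2.resize(im[v-60:v+60,u-70:u+70],None,fx=4,fy=4,interpolation=cv2.INTER_CUBIC))
m=(W[...,2]>100)&(W[...,2]<240)&(abs(W[...,0]-577)<50)&(abs(W[...,1]+131)<50); P=W[m]; h=cv2.cvtColor(im,cv2.COLOR_BGR2HSV)[m]
for z in range(104,190,6):
    q=P[(abs(P[:,2]-z)<3)&(h[:,2]>85)]
    if len(q)>3: print(z,len(q),q[:,:2].min(0).round(),q[:,:2].max(0).round())
togo([578.8,-133.4,124],95.9)"
```

```text
268 181
104 41 [ 547. -155.] [ 605. -101.]
110 43 [ 548. -153.] [ 603. -100.]
116 84 [ 546. -160.] [607. -99.]
122 37 [ 546. -142.] [603. -99.]
128 27 [ 553. -141.] [ 581. -107.]
134 35 [ 553. -139.] [ 592. -107.]
140 32 [ 553. -139.] [ 586. -103.]
146 37 [ 550. -147.] [ 593. -103.]
152 31 [ 551. -150.] [ 599. -103.]
158 48 [ 551. -156.] [ 602. -103.]
164 65 [ 546. -158.] [ 614. -102.]
170 72 [ 540. -158.] [ 620. -101.]
176 74 [ 538. -159.] [ 620. -100.]
182 100 [ 539. -162.] [619. -99.]
188 32 [ 538. -154.] [619. -99.]
t 36.5 at [ 579.8 -134.4  162.8] [-180.     0.    95.8] F [ 0.8 -0.1 -0.6] w 56.0 j6 71 | go [ 0.021 -0.018  0.776] turn [-0.    0.   -0.02]
```

View pics/s4c.png

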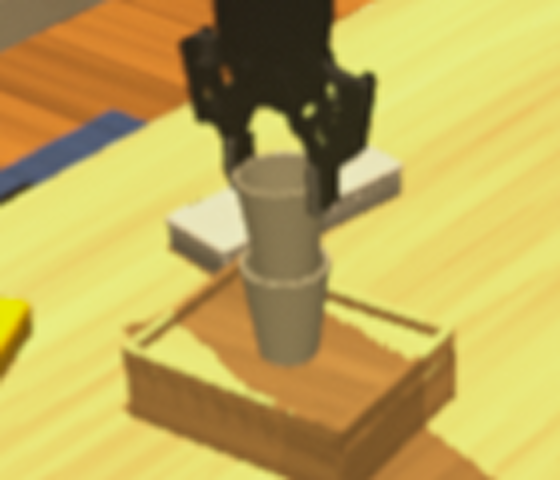

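Call:
{"api": "jog_arm", "payload": {
  "delta_pos": [
    [0,0,0.1],
    [0,0,0.14],
    [0,0,0.14],
    [0,0,0.12],
    [0,0,0.08],
    [0,0,0.06],
    [0,0,0.03],
    [0,0,0]
  ],
  "twist": [
    [0,0,0],
    [0,0,0],
    [0,0,0],
    [0,0,0],
    [0,0,0],
    [0,0,0],
    [0,0,0],
    [0,0,0]
  ],
  "grip": [1,1,1,1,1,1,1,1]
}}

```text
time_s: 37.35
eef_pos: [580.1, -134.3, 129.2]
tcp_rot: [180.0, 0.0, 95.8]
force: [1.5, 0.2, -1.5]
width: 56.6
```

Call:
{"api": "jog_arm", "payload": {
  "delta_pos": [
    [0,0,0.02],
    [0,0,0.02],
    [0,0,0],
    [0,0,0],
    [0,0,0],
    [0,0,0],
    [0,0,0],
    [0,0,0]
  ],
  "twist": [
    [0,0,0],
    [0,0,0],
    [0,0,0],
    [0,0,0],
    [0,0,0],
    [0,0,0],
    [0,0,0],
    [0,0,0]
  ],
  "grip": [1,1,1,1,1,1,1,1]
}}

```text
time_s: 38.15
eef_pos: [580.1, -134.3, 127.5]
tcp_rot: [180.0, 0.0, 95.8]
force: [3.3, -0.2, 0.1]
width: 56.6
```

Call:
{"api": "jog_arm", "payload": {
  "delta_pos": [
    [0,0,0],
    [0,0,0],
    [0,0,0],
    [0,0,0],
    [0,0,0],
    [0,0,-0.3],
    [0,0,-0.7],
    [0,0,-0.7]
  ],
  "twist": [
    [0,0,0],
    [0,0,0],
    [0,0,0],
    [0,0,0],
    [0,0,0],
    [0,0,0],
    [0,0,0],
    [0,0,0]
  ],
  "grip": [-1,-1,-1,-1,-1,-1,-1,-1]
}}

```text
time_s: 38.95
eef_pos: [578.8, -134.0, 212.3]
tcp_rot: [-179.8, -0.0, 95.8]
force: [2.1, 0.6, 0.7]
width: 85.5
```

Call:
{"api": "jog_arm", "payload": {
  "delta_pos": [
    [0,0,-0.5],
    [0,0,0],
    [0,0,0],
    [0,0,0],
    [0,0,0],
    [0,0,0],
    [0,0,0],
    [0,0,0]
  ],
  "twist": [
    [0,0,0],
    [0,0,0],
    [0,0,0],
    [0,0,0],
    [0,0,0],
    [0,0,0],
    [0,0,0],
    [0,0,0]
  ],
  "grip": [-1,-1,-1,-1,-1,-1,-1,-1]
}}

```text
time_s: 39.75
eef_pos: [579.6, -134.2, 236.8]
tcp_rot: [-179.9, 0.0, 95.8]
force: [0.4, 1.0, -0.2]
width: 85.4
```

```bash
cat >> h.py <<'E'
def stack(W,im):
    Z=W[...,2]; m=(np.hypot(W[...,0]-579,W[...,1]+133)<50)&(Z>95)&(Z<235); P=W[m]
    z=np.percentile(P[:,2],97); Q=P[P[:,2]>z-4]; Q=Q[np.hypot(*(Q[:,:2]-[579,-133]).T)<45]; c,r=circ(Q); 
    A=np.linalg.lstsq(np.c_[Q[:,:2]-c,np.ones(len(Q))],Q[:,2],rcond=None)[0]
    print("stack top z %.1f"%z,"centre",c.round(1),"r %.1f"%r,"tilt",A[:2].round(3),len(Q))
E
python3 -c "
from h import *
for n in('wrist','side','top'):
    p,im,d,W=shot(n); stack(W,im)
show(blobs(W,im))
p,im,d,W=shot('side');show(blobs(W,im,roi=(300,700,-450,-250)))
togo([412.5,-363.5,180],95.9)"
```

```text
stack top z 148.1 centre [ 579.5 -133.3] r 28.4 tilt [-0.003  0.008] 1814
stack top z 145.0 centre [ 576.7 -129.8] r 28.7 tilt [0.    0.005] 96Traceback (most recent call last):
  File "<string>", line 4, in <module>
    p,im,d,W=shot(n); stack(W,im)
                      ~~~~~^^^^^^
  File "h.py", line 71, in stack
    z=np.percentile(P[:,2],97); Q=P[P[:,2]>z-4]; Q=Q[np.hypot(*(Q[:,:2]-[579,-133]).T)<45]; c,r=circ(Q);
    return _quantile_unchecked(
        a, q, axis, out, overwrite_input, method, keepdims, weights)
    return _ureduce(a,
                    func=_quantile_ureduce_func,
    ...<5 lines>...
                    overwrite_input=overwrite_input,
                    method=method)
    r = func(a, **kwargs)
    result = _quantile(arr,
                       quantiles=q,
    ...<2 lines>...
                       out=out,
                       weights=wgt)
    slices_having_nans = np.isnan(arr[-1, ...])
                                  ~~~^^^^^^^^^
IndexError: index -1 is out of bounds for axis 0 with size 0
```

Call:
{"api": "jog_arm", "payload": {
  "delta_pos": [
    [-0.5,-0.45,0],
    [-0.6,-0.54,0],
    [-0.65,-0.58,0],
    [-0.65,-0.58,0.1],
    [-0.65,-0.58,0.2],
    [-0.65,-0.58,0.3],
    [-0.54,-0.48,0.3],
    [0,0,0.23]
  ],
  "twist": [
    [0,0,0],
    [0,0,0],
    [0,0,0],
    [0,0,0],
    [0,0,0],
    [0,0,0],
    [0,0,0],
    [0,0,0]
  ],
  "grip": [-1,-1,-1,-1,-1,-1,-1,-1]
}}

```text
time_s: 40.7
eef_pos: [409.9, -367.3, 180.2]
tcp_rot: [-179.9, 0.1, 95.4]
force: [0.3, 0.9, -0.1]
width: 85.3
```

Call:
{"api": "jog_arm", "payload": {
  "delta_pos": [
    [0,0,0],
    [0,0,0],
    [0,0,0],
    [0,0,0],
    [0,0,0],
    [0,0,0],
    [0,0,0],
    [0,0,0]
  ],
  "twist": [
    [0,0,0],
    [0,0,0],
    [0,0,0],
    [0,0,0],
    [0,0,0],
    [0,0,0],
    [0,0,0],
    [0,0,0]
  ],
  "grip": [-1,-1,-1,-1,-1,-1,-1,-1]
}}

```text
time_s: 41.5
eef_pos: [412.6, -364.1, 181.0]
tcp_rot: [-180.0, 0.0, 95.8]
force: [0.2, -0.6, -0.8]
width: 85.7
```

```bash
python3 -c "
from h import *
p,im,d,W=shot('wrist'); show(blobs(W,im,minpx=300,roi=(350,500,-420,-300)))
togo([414.5,-364,44],95.9)"
```

```text
px=[278. 204.] n=5694 z=73.6 rect=[ 414.  -364.3] size=[61.  60.8] ang=2.6 circ=[ 413.9 -363.9] rad=28.4 h=[ 28.  67. 124.]
t 41.5 at [ 412.5 -364.2  180.9] [-180.     0.    95.8] F [-0.4  0.   0.2] w 85.7 j6 43 | go [0.    0.042 2.739] turn [-0.    0.   -0.02]
```

Call:
{"api": "jog_arm", "payload": {
  "delta_pos": [
    [0,0.03,0.5],
    [0,0,0.7],
    [0,0,0.7],
    [0,0,0.5],
    [0,0,0.34],
    [0,0,0],
    [0,0,0],
    [0,0,0]
  ],
  "twist": [
    [0,0,0],
    [0,0,0],
    [0,0,0],
    [0,0,0],
    [0,0,0],
    [0,0,0],
    [0,0,0],
    [0,0,0]
  ],
  "grip": [-1,-1,-1,-1,-1,-1,1,1]
}}

```text
time_s: 42.35
eef_pos: [414.7, -364.9, 45.2]
tcp_rot: [180.0, 0.1, 95.8]
force: [0.6, 0.4, 4.8]
width: 59.0
```

Call:
{"api": "jog_arm", "payload": {
  "delta_pos": [
    [0,0,0],
    [0,0,0],
    [0,0,0],
    [0,0,0],
    [0,0,0],
    [0,0,0],
    [0,0,0],
    [0,0,0]
  ],
  "twist": [
    [0,0,0],
    [0,0,0],
    [0,0,0],
    [0,0,0],
    [0,0,0],
    [0,0,0],
    [0,0,0],
    [0,0,0]
  ],
  "grip": [1,1,1,1,1,1,1,1]
}}

```text
time_s: 43.15
eef_pos: [414.7, -365.2, 46.0]
tcp_rot: [179.9, 0.2, 95.7]
force: [-2.7, 0.2, 6.9]
width: 56.7
```

Call:
{"api": "jog_arm", "payload": {
  "delta_pos": [
    [0,0,-0.15],
    [0,0,-0.4],
    [0,0,-0.7],
    [0,0,-0.8],
    [0,0,-0.7],
    [0,0,-0.5],
    [0,0,-0.15],
    [0,0,0]
  ],
  "twist": [
    [0,0,0],
    [0,0,0],
    [0,0,0],
    [0,0,0],
    [0,0,0],
    [0,0,0],
    [0,0,0],
    [0,0,0]
  ],
  "grip": [1,1,1,1,1,1,1,1]
}}

```text
time_s: 43.95
eef_pos: [414.7, -364.6, 215.3]
tcp_rot: [179.9, 0.1, 95.8]
force: [0.4, -0.2, -0.9]
width: 56.4
```

```bash
python3 -c "
from h import *
p,im,d,W=shot('side'); stack(W,im)
togo([579.8,-133.6,214],95.9)"
```

```text
stack top z 145.1 centre [ 577.2 -129.6] r 29.0 tilt [-0.012  0.006] 89
t 44.0 at [ 414.  -364.   213.7] [-180.     0.    95.8] F [-0.9  0.1 -0.5] w 56.8 j6 43 | go [ 4.251  3.763 -0.009] turn [-0.    0.   -0.02]
```

Call:
{"api": "jog_arm", "payload": {
  "delta_pos": [
    [0.3,0.26,0],
    [0.5,0.44,0],
    [0.6,0.53,0],
    [0.65,0.58,0],
    [0.65,0.58,0],
    [0.6,0.53,0],
    [0.5,0.44,0],
    [0.3,0.26,0]
  ],
  "twist": [
    [0,0,0],
    [0,0,0],
    [0,0,0],
    [0,0,0],
    [0,0,0],
    [0,0,0],
    [0,0,0],
    [0,0,0]
  ],
  "grip": [1,1,1,1,1,1,1,1]
}}

```text
time_s: 44.8
eef_pos: [573.6, -139.2, 211.0]
tcp_rot: [-179.8, -0.1, 95.9]
force: [0.0, -0.1, 0.5]
width: 56.6
```

Call:
{"api": "jog_arm", "payload": {
  "delta_pos": [
    [0.15,0.14,0],
    [0,0,0],
    [0,0,0],
    [0,0,0],
    [0,0,0],
    [0,0,0],
    [0,0,0],
    [0,0,0]
  ],
  "twist": [
    [0,0,0],
    [0,0,0],
    [0,0,0],
    [0,0,0],
    [0,0,0],
    [0,0,0],
    [0,0,0],
    [0,0,0]
  ],
  "grip": [1,1,1,1,1,1,1,1]
}}

```text
time_s: 45.6
eef_pos: [579.6, -134.0, 213.9]
tcp_rot: [-180.0, 0.0, 95.7]
force: [0.3, -0.5, 0.4]
width: 56.5
```

```bash
cat >> h.py <<'E'
def held(W,rimz):
    P=W[(np.hypot(W[...,0]-578,W[...,1]+131)<45)]
    for a,b,n in((rimz-4,rimz+4,"held rim"),(rimz-45,rimz-30,"held low")):
        q=P[(P[:,2]>a)&(P[:,2]<b)]
        if len(q)>5: print(n,"z",np.median(q[:,2]).round(1),"min",q[:,:2].min(0).round(),"max",q[:,:2].max(0).round(),"circ",[np.round(x,1) for x in circ(q)])
E
python3 -c "
from h import *
p,im,d,W=shot('side'); held(W,214+25)
togo([579.8,-133.6,154],95.9)"
```

```text
held rim z 237.8 min [ 535. -158.] max [621. -99.] circ [array([ 576.6, -131.1]), np.float64(31.4)]
held low z 201.6 min [ 550. -144.] max [ 597. -102.] circ [array([ 576.6, -128.4]), np.float64(23.5)]
t 45.6 at [ 579.7 -133.9  213.8] [-180.     0.    95.7] F [ 0.1  0.9 -1.9] w 56.6 j6 71 | go [0.006 0.004 1.197] turn [-0.    0.   -0.02]
```

Call:
{"api": "jog_arm", "payload": {
  "delta_pos": [
    [0,0,0.15],
    [0,0,0.2],
    [0,0,0.25],
    [0,0,0.2],
    [0,0,0.15],
    [0,0,0.1],
    [0,0,0.08],
    [0,0,0.05]
  ],
  "twist": [
    [0,0,0],
    [0,0,0],
    [0,0,0],
    [0,0,0],
    [0,0,0],
    [0,0,0],
    [0,0,0],
    [0,0,0]
  ],
  "grip": [1,1,1,1,1,1,1,1]
}}

```text
time_s: 46.45
eef_pos: [579.7, -133.8, 154.5]
tcp_rot: [-180.0, 0.0, 95.8]
force: [0.2, -0.2, -0.8]
width: 56.4
```

Call:
{"api": "jog_arm", "payload": {
  "delta_pos": [
    [0,0,0.01],
    [0,0,0],
    [0,0,0],
    [0,0,0],
    [0,0,0],
    [0,0,0],
    [0,0,0],
    [0,0,0]
  ],
  "twist": [
    [0,0,0],
    [0,0,0],
    [0,0,0],
    [0,0,0],
    [0,0,0],
    [0,0,0],
    [0,0,0],
    [0,0,0]
  ],
  "grip": [1,1,1,-1,-1,-1,-1,-1]
}}

```text
time_s: 47.25
eef_pos: [579.7, -133.8, 154.3]
tcp_rot: [-180.0, 0.0, 95.8]
force: [-0.5, -0.3, 0.8]
width: 85.0
```

Call:
{"api": "jog_arm", "payload": {
  "delta_pos": [
    [0,0,-0.3],
    [0,0,-0.7],
    [0,0,-0.7],
    [0,0,-0.3],
    [0,0,0],
    [0,0,0],
    [0,0,0],
    [0,0,0]
  ],
  "twist": [
    [0,0,0],
    [0,0,0],
    [0,0,0],
    [0,0,0],
    [0,0,0],
    [0,0,0],
    [0,0,0],
    [0,0,0]
  ],
  "grip": [-1,-1,-1,-1,-1,-1,-1,-1]
}}

```text
time_s: 48.05
eef_pos: [578.8, -133.5, 252.6]
tcp_rot: [-179.8, -0.0, 95.8]
force: [0.8, 0.6, 0.5]
width: 85.6
```

```bash
python3 -c "
from h import *
for n in('wrist','side'):
    p,im,d,W=shot(n); stack(W,im)
show(blobs(W,im,minpx=300))
p,im,d,W=shot('top'); show(blobs(W,im,roi=(300,680,280,430)))
togo([567,357,230],95.9)"
```

```text
stack top z 175.0 centre [ 579.6 -133.3] r 28.4 tilt [-0.    0.01] 2014
stack top z 171.4 centre [ 576.9 -130.1] r 28.7 tilt [-0.006  0.006] 107
px=[271. 207.] n=3895 z=122.8 rect=[ 569.3 -120.7] size=[60.1 42.1] ang=40.1 circ=[ 576.7 -129.6] rad=27.2 h=[ 20. 141. 169.]
px=[ 90. 294.] n=918 z=9.6 rect=[723.1 361.4] size=[100.1 101.5] ang=4.4 circ=[721.7 361.9] rad=40.1 h=[ 21.  85. 109.]
px=[126. 312.] n=869 z=72.2 rect=[565.9 360. ] size=[61.3 62.3] ang=31.5 circ=[564.6 360.7] rad=28.5 h=[ 23.  90. 163.]
px=[162. 346.] n=1000 z=71.9 rect=[429.  370.3] size=[60.7 63.1] ang=27.0 circ=[428.6 370.9] rad=28.7 h=[ 23.  89. 167.]
px=[253. 375.] n=3229 z=42.5 rect=[251.4 290.8] size=[143.2 104.4] ang=-0.8 circ=[240.4 291.9] rad=70.1 h=[ 15. 245. 193.]
px=[125. 178.] n=394 z=72.6 rect=[565.9 356.2] size=[60.5 59.8] ang=29.9 circ=[565.7 355.8] rad=28.7 h=[38. 65. 82.]
px=[116. 223.] n=375 z=72.9 rect=[430.2 365.2] size=[53.2 59.9] ang=2.6 circ=[429.9 365.7] rad=27.7 h=[41. 63. 81.]
t 48.2 at [ 579.3 -133.6  253.3] [-179.9   -0.    95.8] F [0.7 0.1 0.4] w 85.1 j6 71 | go [9.788 0.742 0.467] turn [-0.02 -0.   -0.02]
```

Call:
{"api": "jog_arm", "payload": {
  "delta_pos": [
    [0.816,0.062,0],
    [0.816,0.062,0],
    [0.816,0.062,0],
    [0.816,0.062,0],
    [0.816,0.062,0],
    [0.816,0.062,0],
    [0.816,0.062,0],
    [0.816,0.062,0]
  ],
  "twist": [
    [0,0,0],
    [0,0,0],
    [0,0,0],
    [0,0,0],
    [0,0,0],
    [0,0,0],
    [0,0,0],
    [0,0,0]
  ],
  "grip": [-1,-1,-1,-1,-1,-1,-1,-1]
}}

```text
time_s: 49.0
eef_pos: [571.3, 195.1, 253.9]
tcp_rot: [-179.9, 0.0, 95.8]
force: [1.1, -0.1, -0.1]
width: 85.3
```

Call:
{"api": "jog_arm", "payload": {
  "delta_pos": [
    [0.816,0.062,0],
    [0.816,0.062,0.2],
    [0.816,0.062,0.5],
    [0.816,0.062,0.5],
    [0,0,0.24],
    [0,0,0],
    [0,0,0],
    [0,0,0]
  ],
  "twist": [
    [0,0,0],
    [0,0,0],
    [0,0,0],
    [0,0,0],
    [0,0,0],
    [0,0,0],
    [0,0,0],
    [0,0,0]
  ],
  "grip": [-1,-1,-1,-1,-1,-1,-1,-1]
}}

```text
time_s: 49.8
eef_pos: [568.4, 356.1, 183.5]
tcp_rot: [179.9, -0.0, 95.7]
force: [-0.8, -0.2, 0.9]
width: 85.5
```

```bash
python3 -c "
from h import *
p,im,d,W=shot('wrist'); show(blobs(W,im,minpx=300,roi=(400,680,280,430)))
togo([567,357,44],95.9)"
```

```text
px=[ 87. 164.] n=7383 z=73.5 rect=[431.1 368.5] size=[61.8 61.5] ang=-33.0 circ=[432.  368.9] rad=28.6 h=[ 41.  62. 106.]
px=[404. 171.] n=376 z=9.2 rect=[677.9 369.6] size=[ 5.7 69.2] ang=1.8 circ=[680.3 374.5] rad=18.4 h=[25. 35. 51.]
px=[276. 199.] n=5618 z=73.6 rect=[568. 359.] size=[61.2 60.4] ang=-39.1 circ=[568.1 359.2] rad=28.3 h=[ 40.  62. 123.]
t 49.9 at [568.5 356.2 183.7] [179.9  -0.   95.7] F [ 0.3 -0.1  0.2] w 85.3 j6 116 | go [ 0.018 -0.033  2.795] turn [ 0.01 -0.   -0.03]
```

Call:
{"api": "jog_arm", "payload": {
  "delta_pos": [
    [0.06,0,0.5],
    [0,0,0.7],
    [0,0,0.7],
    [0,0,0.5],
    [0,0,0.39],
    [0,0,0],
    [0,0,0],
    [0,0,0]
  ],
  "twist": [
    [0,0,0],
    [0,0,0],
    [0,0,0],
    [0,0,0],
    [0,0,0],
    [0,0,0],
    [0,0,0],
    [0,0,0]
  ],
  "grip": [-1,-1,-1,-1,-1,-1,1,1]
}}

```text
time_s: 50.65
eef_pos: [568.7, 360.4, 44.8]
tcp_rot: [179.9, -0.1, 95.7]
force: [-1.8, -0.8, 7.8]
width: 59.2
```

Call:
{"api": "jog_arm", "payload": {
  "delta_pos": [
    [0,0,0],
    [0,0,0],
    [0,0,0],
    [0,0,0],
    [0,0,0],
    [0,0,0],
    [0,0,0],
    [0,0,0]
  ],
  "twist": [
    [0,0,0],
    [0,0,0],
    [0,0,0],
    [0,0,0],
    [0,0,0],
    [0,0,0],
    [0,0,0],
    [0,0,0]
  ],
  "grip": [1,1,1,1,1,1,1,1]
}}

```text
time_s: 51.45
eef_pos: [568.5, 360.8, 45.6]
tcp_rot: [179.8, -0.1, 95.8]
force: [-1.1, -0.2, 6.2]
width: 56.6
```

Call:
{"api": "jog_arm", "payload": {
  "delta_pos": [
    [0,0,-0.15],
    [0,0,-0.4],
    [0,0,-0.8],
    [0,0,-0.8],
    [0,0,-0.8],
    [0,0,-0.7],
    [0,0,-0.3],
    [0,0,0]
  ],
  "twist": [
    [0,0,0],
    [0,0,0],
    [0,0,0],
    [0,0,0],
    [0,0,0],
    [0,0,0],
    [0,0,0],
    [0,0,0]
  ],
  "grip": [1,1,1,1,1,1,1,1]
}}

```text
time_s: 52.25
eef_pos: [569.0, 361.2, 244.7]
tcp_rot: [179.6, -0.2, 95.8]
force: [0.8, 0.9, -1.6]
width: 56.6
```

```bash
python3 -c "
from h import *
p,im,d,W=shot('side'); stack(W,im)
togo([579.7,-133.6,240],95.9)"
```

```text
stack top z 171.4 centre [ 577.  -130.2] r 28.6 tilt [-0.002  0.001] 111
t 52.3 at [568.1 360.6 242.2] [ 1.798e+02 -1.000e-01  9.580e+01] F [-0.2  0.2 -0.8] w 56.5 j6 117 | go [-9.858 -0.762  0.025] turn [ 0.02 -0.01 -0.02]
```

Call:
{"api": "jog_arm", "payload": {
  "delta_pos": [
    [-0.4,-0.03,0],
    [-0.65,-0.05,0],
    [-0.8,-0.061,0],
    [-0.8,-0.061,0],
    [-0.8,-0.061,0],
    [-0.8,-0.061,0],
    [-0.8,-0.061,0],
    [-0.8,-0.061,0]
  ],
  "twist": [
    [0,0,0],
    [0,0,0],
    [0,0,0],
    [0,0,0],
    [0,0,0],
    [0,0,0],
    [0,0,0],
    [0,0,0]
  ],
  "grip": [1,1,1,1,1,1,1,1]
}}

```text
time_s: 53.1
eef_pos: [573.1, 65.1, 238.3]
tcp_rot: [-179.8, 0.0, 95.8]
force: [0.9, 0.4, -0.9]
width: 57.1
```

Call:
{"api": "jog_arm", "payload": {
  "delta_pos": [
    [-0.8,-0.061,0],
    [-0.8,-0.061,0],
    [-0.8,-0.061,0],
    [-0.7,-0.053,0],
    [-0.5,-0.038,0],
    [-0.3,-0.023,0],
    [-0.08,-0.006,0],
    [0,0,0]
  ],
  "twist": [
    [0,0,0],
    [0,0,0],
    [0,0,0],
    [0,0,0],
    [0,0,0],
    [0,0,0],
    [0,0,0],
    [0,0,0]
  ],
  "grip": [1,1,1,1,1,1,1,1]
}}

```text
time_s: 53.9
eef_pos: [579.0, -132.4, 239.4]
tcp_rot: [-179.9, -0.0, 95.7]
force: [0.3, -0.9, -0.9]
width: 56.9
```

```bash
python3 -c "
from h import *
p,im,d,W=shot('side'); held(W,242+25); stack(W,im)
togo([579.7,-133.6,181],95.9)"
```

```text
held rim z 265.3 min [ 535. -157.] max [621. -99.] circ [array([ 575.4, -131.3]), np.float64(32.9)]
held low z 229.4 min [ 549. -146.] max [ 596. -104.] circ [array([ 576.2, -129.5]), np.float64(23.7)]
stack top z 230.1 centre [ 576.3 -129.5] r 23.7 tilt [-0.038  0.063] 58
t 54.0 at [ 579.1 -131.7  239.7] [-179.9   -0.    95.8] F [ 0.   1.  -0.3] w 56.8 j6 71 | go [-0.04   0.01   1.174] turn [-0.01 -0.01 -0.01]
```

Call:
{"api": "jog_arm", "payload": {
  "delta_pos": [
    [-0.02,0.01,0.15],
    [0,0,0.2],
    [0,0,0.25],
    [0,0,0.2],
    [0,0,0.15],
    [0,0,0.12],
    [0,0,0.08],
    [0,0,0.05]
  ],
  "twist": [
    [0,0,0],
    [0,0,0],
    [0,0,0],
    [0,0,0],
    [0,0,0],
    [0,0,0],
    [0,0,0],
    [0,0,0]
  ],
  "grip": [1,1,1,1,1,1,1,1]
}}

```text
time_s: 54.75
eef_pos: [580.0, -133.5, 180.0]
tcp_rot: [-180.0, 0.0, 95.8]
force: [-0.7, 0.1, -0.3]
width: 56.7
```

Call:
{"api": "jog_arm", "payload": {
  "delta_pos": [
    [0,0,0],
    [0,0,0],
    [0,0,0],
    [0,0,0],
    [0,0,0],
    [0,0,0],
    [0,0,0],
    [0,0,0]
  ],
  "twist": [
    [0,0,0],
    [0,0,0],
    [0,0,0],
    [0,0,0],
    [0,0,0],
    [0,0,0],
    [0,0,0],
    [0,0,0]
  ],
  "grip": [1,1,1,-1,-1,-1,-1,-1]
}}

```text
time_s: 55.55
eef_pos: [580.0, -133.7, 180.3]
tcp_rot: [-180.0, 0.0, 95.8]
force: [0.9, -0.1, 0.4]
width: 85.3
```

Call:
{"api": "jog_arm", "payload": {
  "delta_pos": [
    [0,0,-0.3],
    [0,0,-0.7],
    [0,0,-0.7],
    [0,0,-0.3],
    [0,0,0],
    [0,0,0],
    [0,0,0],
    [0,0,0]
  ],
  "twist": [
    [0,0,0],
    [0,0,0],
    [0,0,0],
    [0,0,0],
    [0,0,0],
    [0,0,0],
    [0,0,0],
    [0,0,0]
  ],
  "grip": [-1,-1,-1,-1,-1,-1,-1,-1]
}}

```text
time_s: 56.35
eef_pos: [579.1, -133.4, 278.6]
tcp_rot: [-179.8, -0.0, 95.8]
force: [-0.1, 0.2, -1.0]
width: 85.4
```

```bash
python3 -c "
from h import *
for n in('wrist','side'):
    p,im,d,W=shot(n); stack(W,im)
show(blobs(W,im,minpx=300,roi=(300,700,200,450)))
p,im,d,W=shot('top'); show(blobs(W,im,roi=(300,680,280,430)))
togo([431.5,368,275],95.9)"
```

```text
stack top z 200.8 centre [ 580.1 -132.9] r 28.4 tilt [-0.008  0.004] 2010
stack top z 197.4 centre [ 577.4 -129.3] r 29.1 tilt [-0.01   0.004] 106
px=[162. 347.] n=1000 z=72.2 rect=[428.5 370.7] size=[61.2 61.4] ang=36.7 circ=[428.4 371. ] rad=28.4 h=[ 23.  90. 166.]
px=[116. 223.] n=372 z=72.7 rect=[430.3 365.8] size=[53.9 61.5] ang=3.1 circ=[430.  365.7] rad=28.0 h=[40. 64. 80.]
t 56.5 at [ 579.6 -133.5  279.3] [-179.9   -0.    95.8] F [ 0.2  0.3 -0.3] w 85.2 j6 71 | go [10.277 -1.939  0.093] turn [-0.02 -0.   -0.02]
```

Call:
{"api": "jog_arm", "payload": {
  "delta_pos": [
    [0.79,-0.149,0],
    [0.79,-0.149,0],
    [0.79,-0.149,0],
    [0.79,-0.149,0],
    [0.79,-0.149,0],
    [0.79,-0.149,0],
    [0.79,-0.149,0],
    [0.79,-0.149,0]
  ],
  "twist": [
    [0,0,0],
    [0,0,0],
    [0,0,0],
    [0,0,0],
    [0,0,0],
    [0,0,0],
    [0,0,0],
    [0,0,0]
  ],
  "grip": [-1,-1,-1,-1,-1,-1,-1,-1]
}}

```text
time_s: 57.3
eef_pos: [488.2, 176.3, 280.1]
tcp_rot: [-180.0, 0.0, 95.8]
force: [1.4, -0.3, 0.0]
width: 85.1
```

Call:
{"api": "jog_arm", "payload": {
  "delta_pos": [
    [0.79,-0.149,0],
    [0.79,-0.149,0.2],
    [0.79,-0.149,0.4],
    [0.79,-0.149,0.4],
    [0.79,-0.149,0.4],
    [0,0,0.4],
    [0,0,0.16],
    [0,0,0]
  ],
  "twist": [
    [0,0,0],
    [0,0,0],
    [0,0,0],
    [0,0,0],
    [0,0,0],
    [0,0,0],
    [0,0,0],
    [0,0,0]
  ],
  "grip": [-1,-1,-1,-1,-1,-1,-1,-1]
}}

```text
time_s: 58.1
eef_pos: [431.1, 366.5, 180.7]
tcp_rot: [-179.8, 0.1, 95.8]
force: [0.0, -0.2, 0.2]
width: 85.0
```

```bash
python3 -c "
from h import *
p,im,d,W=shot('wrist'); show(blobs(W,im,minpx=300,roi=(330,500,280,450)))
togo([431.5,368,44],95.9)"
```

```text
px=[277. 201.] n=5732 z=73.6 rect=[431.4 368.7] size=[60.9 60.9] ang=-15.7 circ=[431.4 369.1] rad=28.3 h=[ 39.  63. 116.]
t 58.1 at [431.9 366.8 182. ] [-1.799e+02  1.000e-01  9.570e+01] F [ 0.3  0.1 -0.1] w 85.5 j6 125 | go [ 2.90e-02 -1.00e-03  2.76e+00] turn [-0.01  0.01 -0.02]
```

Call:
{"api": "jog_arm", "payload": {
  "delta_pos": [
    [0.04,0,0.5],
    [0,0,0.7],
    [0,0,0.7],
    [0,0,0.5],
    [0,0,0.35],
    [0,0,0],
    [0,0,0],
    [0,0,0]
  ],
  "twist": [
    [0,0,0],
    [0,0,0],
    [0,0,0],
    [0,0,0],
    [0,0,0],
    [0,0,0],
    [0,0,0],
    [0,0,0]
  ],
  "grip": [-1,-1,-1,-1,-1,-1,1,1]
}}

```text
time_s: 58.95
eef_pos: [433.2, 370.2, 46.6]
tcp_rot: [179.9, -0.1, 95.7]
force: [-0.4, 0.8, 0.8]
width: 59.0
```

Call:
{"api": "jog_arm", "payload": {
  "delta_pos": [
    [0,0,0],
    [0,0,0],
    [0,0,0],
    [0,0,0],
    [0,0,0],
    [0,0,0],
    [0,0,0],
    [0,0,0]
  ],
  "twist": [
    [0,0,0],
    [0,0,0],
    [0,0,0],
    [0,0,0],
    [0,0,0],
    [0,0,0],
    [0,0,0],
    [0,0,0]
  ],
  "grip": [1,1,1,1,1,1,1,1]
}}

```text
time_s: 59.75
eef_pos: [433.1, 370.6, 47.3]
tcp_rot: [179.8, -0.1, 95.8]
force: [-0.8, -0.5, 5.6]
width: 56.3
```

Call:
{"api": "jog_arm", "payload": {
  "delta_pos": [
    [0,0,-0.15],
    [0,0,-0.5],
    [0,0,-0.8],
    [0,0,-0.8],
    [0,0,-0.8],
    [0,0,-0.8],
    [0,0,-0.5],
    [0,0,-0.2]
  ],
  "twist": [
    [0,0,0],
    [0,0,0],
    [0,0,0],
    [0,0,0],
    [0,0,0],
    [0,0,0],
    [0,0,0],
    [0,0,0]
  ],
  "grip": [1,1,1,1,1,1,1,1]
}}

```text
time_s: 60.55
eef_pos: [433.1, 370.6, 276.7]
tcp_rot: [179.7, -0.2, 95.8]
force: [0.6, -0.7, -1.3]
width: 56.2
```

```bash
python3 -c "
from h import *
p,im,d,W=shot('side'); stack(W,im)
togo([579.7,-133.6,270],95.9)"
```

```text
stack top z 197.6 centre [ 577.4 -129. ] r 28.8 tilt [-0.006  0.002] 102
t 60.6 at [433.1 370.6 276.4] [179.7  -0.2  95.8] F [ 0.2  1.  -0.3] w 56.1 j6 125 | go [-10.327   1.904   0.1  ] turn [ 0.03 -0.02 -0.02]
```

Call:
{"api": "jog_arm", "payload": {
  "delta_pos": [
    [-0.4,0.075,0],
    [-0.65,0.122,0],
    [-0.8,0.15,0],
    [-0.8,0.15,0],
    [-0.8,0.15,0],
    [-0.8,0.15,0],
    [-0.8,0.15,0],
    [-0.8,0.15,0]
  ],
  "twist": [
    [0,0,0],
    [0,0,0],
    [0,0,0],
    [0,0,0],
    [0,0,0],
    [0,0,0],
    [0,0,0],
    [0,0,0]
  ],
  "grip": [1,1,1,1,1,1,1,1]
}}

```text
time_s: 61.4
eef_pos: [515.1, 82.3, 270.7]
tcp_rot: [-179.8, 0.0, 95.8]
force: [0.9, 0.9, -1.4]
width: 56.4
```

Call:
{"api": "jog_arm", "payload": {
  "delta_pos": [
    [-0.8,0.15,0],
    [-0.8,0.15,0],
    [-0.8,0.15,0],
    [-0.8,0.15,0],
    [-0.6,0.112,0],
    [-0.4,0.075,0],
    [-0.2,0.037,0],
    [-0.05,0.01,0]
  ],
  "twist": [
    [0,0,0],
    [0,0,0],
    [0,0,0],
    [0,0,0],
    [0,0,0],
    [0,0,0],
    [0,0,0],
    [0,0,0]
  ],
  "grip": [1,1,1,1,1,1,1,1]
}}

```text
time_s: 62.2
eef_pos: [579.2, -133.8, 270.9]
tcp_rot: [-179.8, -0.0, 95.7]
force: [-1.1, 0.0, -0.7]
width: 56.3
```

Call:
{"api": "jog_arm", "payload": {
  "delta_pos": [
    [0,0,0],
    [0,0,0],
    [0,0,0],
    [0,0,0],
    [0,0,0],
    [0,0,0],
    [0,0,0],
    [0,0,0]
  ],
  "twist": [
    [0,0,0],
    [0,0,0],
    [0,0,0],
    [0,0,0],
    [0,0,0],
    [0,0,0],
    [0,0,0],
    [0,0,0]
  ],
  "grip": [1,1,1,1,1,1,1,1]
}}

```text
time_s: 63.0
eef_pos: [579.6, -133.1, 272.3]
tcp_rot: [-180.0, 0.0, 95.8]
force: [0.7, 0.5, -0.6]
width: 56.5
```

```bash
python3 -c "
from h import *
p,im,d,W=shot('side'); held(W,env.sense()['eef_pos'][2]+25)
togo([579.7,-133.6,208],95.9)"
```

```text
held rim z 296.0 min [ 535. -162.] max [621. -98.] circ [array([ 575.5, -132.1]), np.float64(32.0)]
held low z 259.7 min [ 551. -143.] max [ 595. -103.] circ [array([ 576.1, -129.6]), np.float64(23.3)]
t 63.0 at [ 579.6 -133.1  272.2] [-180.     0.    95.8] F [ 0.  -0.5 -1.3] w 56.4 j6 71 | go [-9.000e-03  1.000e-03  1.285e+00] turn [-0.    0.   -0.02]
```

Call:
{"api": "jog_arm", "payload": {
  "delta_pos": [
    [0,0.02,0.15],
    [0,0,0.25],
    [0,0,0.25],
    [0,0,0.22],
    [0,0,0.18],
    [0,0,0.13],
    [0,0,0.08],
    [0,0,0.05]
  ],
  "twist": [
    [0,0,0],
    [0,0,0],
    [0,0,0],
    [0,0,0],
    [0,0,0],
    [0,0,0],
    [0,0,0],
    [0,0,0]
  ],
  "grip": [1,1,1,1,1,1,1,1]
}}

```text
time_s: 63.85
eef_pos: [580.8, -133.0, 206.6]
tcp_rot: [-180.0, 0.0, 95.8]
force: [1.1, 0.3, -0.0]
width: 56.4
```

Call:
{"api": "jog_arm", "payload": {
  "delta_pos": [
    [0,0,0],
    [0,0,0],
    [0,0,0],
    [0,0,0],
    [0,0,0],
    [0,0,0],
    [0,0,0],
    [0,0,0]
  ],
  "twist": [
    [0,0,0],
    [0,0,0],
    [0,0,0],
    [0,0,0],
    [0,0,0],
    [0,0,0],
    [0,0,0],
    [0,0,0]
  ],
  "grip": [1,1,1,-1,-1,-1,-1,-1]
}}

```text
time_s: 64.65
eef_pos: [580.6, -133.1, 206.8]
tcp_rot: [-180.0, 0.0, 95.8]
force: [-0.4, 0.1, -0.3]
width: 85.2
```

Call:
{"api": "jog_arm", "payload": {
  "delta_pos": [
    [0,0,-0.3],
    [0,0,-0.7],
    [0,0,-0.7],
    [0,0,-0.3],
    [0,0,0],
    [0,0,0],
    [0,0,0],
    [0,0,0]
  ],
  "twist": [
    [0,0,0],
    [0,0,0],
    [0,0,0],
    [0,0,0],
    [0,0,0],
    [0,0,0],
    [0,0,0],
    [0,0,0]
  ],
  "grip": [-1,-1,-1,-1,-1,-1,-1,-1]
}}

```text
time_s: 65.45
eef_pos: [579.9, -132.9, 305.1]
tcp_rot: [-179.8, -0.0, 95.8]
force: [-0.4, -1.0, -0.1]
width: 85.5
```

```bash
python3 -c "
from h import *
for n in('wrist','side'):
    p,im,d,W=shot(n,'z_'+n); stack(W,im); show(blobs(W,im,minpx=300,hi=70,roi=(450,700,-250,-10)))
u,v=project(p,[579,-134,120])[0].astype(int); cv2.imwrite('pics/zc.png',cv2.resize(im[v-80:v+70,u-90:u+90],None,fx=4,fy=4,interpolation=cv2.INTER_CUBIC))
p,im,d,W=shot('top'); show(blobs(W,im,roi=(300,790,-400,430)))
togo([579,-133,275],95.9)"
```

```text
stack top z 227.7 centre [ 580.3 -132.6] r 28.4 tilt [-0.008  0.   ] 2014
px=[277. 154.] n=15775 z=59.6 rect=[ 579.7 -133.3] size=[180.7 139.4] ang=5.7 circ=[ 580.3 -140.4] rad=92.7 h=[ 21. 139. 145.]
stack top z 223.8 centre [ 577.9 -129.2] r 28.4 tilt [ 0.001 -0.008] 114
px=[271. 216.] n=2842 z=56.8 rect=[ 578.1 -130.3] size=[186.8 147.7] ang=5.7 circ=[ 575.5 -130.2] rad=82.1 h=[ 19. 162. 168.]
px=[138. 134.] n=616 z=10.8 rect=[724.3 355.3] size=[100.3 100.9] ang=3.1 circ=[724.3 354.9] rad=40.6 h=[18. 52. 58.]
px=[348. 138.] n=1364 z=34.5 rect=[ 741.2 -314.3] size=[179.8  72.5] ang=-7.8 circ=[ 737.7 -312.8] rad=54.6 h=[ 38.  34. 120.]
px=[307. 194.] n=589 z=59.1 rect=[ 577.6 -200.9] size=[ 49.  182.9] ang=-9.1 circ=[ 570.9 -123.5] rad=95.2 h=[ 26. 118. 114.]
px=[145. 269.] n=33 z=46.3 rect=[301.7 268.3] size=[82.4  3.1] ang=-0.6 circ=[379.6 267.2] rad=82.5 h=[ 20. 212. 115.]
px=[359. 280.] n=128 z=18.2 rect=[ 304.2 -350.5] size=[11.7 94.9] ang=2.9 circ=[ 302.7 -355.9] rad=27.5 h=[ 31. 112.  38.]
t 65.6 at [ 580.3 -132.9  305.8] [-179.9   -0.    95.8] F [-0.5 -0.5 -0.7] w 85.5 j6 71 | go [ 0.001 -0.024  0.617] turn [-0.02 -0.   -0.02]
```

View pics/zc.png

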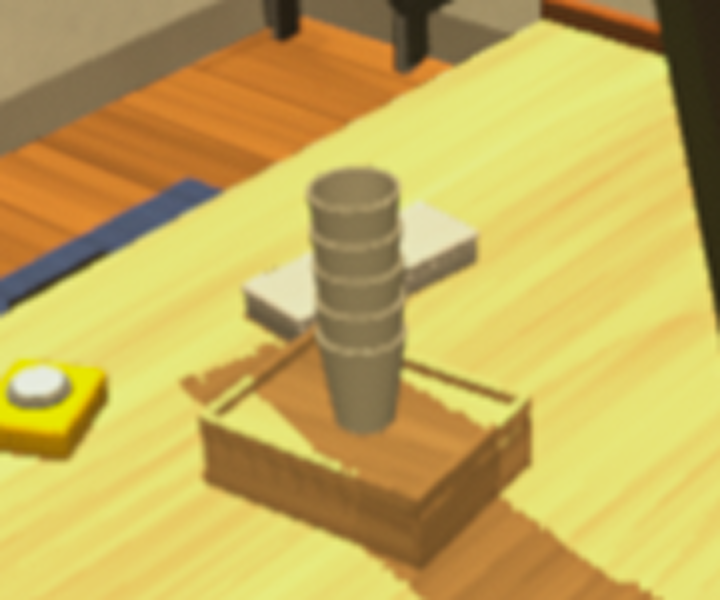

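```bash
python3 -c "
from bench import env
print(env.hand_in())"
```

```text
the job is handed in; nothing more can be done
None
```

I packed the dice game away and handed it in at about 66 s of the 208 s allowed. `hand_in()` reported no verdict.

- **Dice:** all three lay flat on the bottom tray's floor in the wrist picture taken before I closed it.
- **Top tray:** seated. Its rim is 30 mm higher than when it stood on the shelf, at 5.7° yaw against 5.9° for the bottom tray, and centred within about 1.5 mm.
- **Tumblers:** there were four loose tumblers, all stacked upright in the holder. Each was released a few millimetres above expected contact, and the tool force stayed under 4 N while lowering. The steps between rims are about 28, 27, 26 and 27 mm, and the top rim is level to about 0.01 rad and within 1 mm of the tray's centre.
- **Bystanders:** the coaster read within about 7 mm of its first position on the top camera, and up to about 4 mm on the side camera. I saw the timer in the last picture but did not re-measure it. The gripper was open and well above the stack at the end.

- **Camera disagreement:** the cameras differed by 3–4 mm in absolute position, mostly in y, so I lined things up by relative measurements within one camera.
- **Wrist joint limit:** while I was turning over the second die, the last joint hit its range limit and the tool swung 5 cm aside. It touched nothing, and I worked at a different yaw after that.
- **Third tumbler step:** it measured 25.8 mm, just under the 26–28 mm resting range but above the 22 mm limit.

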